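Centre-punch the pilot spot of a clamped bracket blank

TASK

Take the spring-loaded centre punch out of its stand, set its point in the small pilot spot where the scribed lines cross on the clamped bracket blank (not in the large drilled hole), and press it straight down, upright, until you feel its spring snap, then ease off at once instead of ramming it against its solid stop. The punch must snap nowhere but in the pilot spot, and the gauge block, the V-block and the small work piece must stay where they are. Finally stand the punch back in its stand, fully down on its collar, and let go.

Things in the scene. Friction and masses are not known exactly. Their poses are not given: they have to be found in the camera images.
- punch: centre punch, upright in its stand, 124 mm long, about 0.12 kg. Origin: on its axis at the lower end of its nose; z points up to the cap. Upward from the origin: nose 10 mm in diameter to 30 mm; round collar 20 mm across to 36 mm (its underside rests on the stand); dark ribbed square body 14 x 14 mm, flats square to its x and y, to 98 mm; round cap 17 mm across to 108 mm
- grip (a point): grip point on the punch's axis, 70 mm above punch, in its square body. Hidden spring: the point starts in at about 2 N; the force rises to 6 N at 1 mm and a peak of about 12.5 N at 4 to 5 mm of travel, where it snaps: then it falls, to about 10 N at 6.5 mm, 7 N at 8 mm and 5 N at 9 mm. Snapped means beyond 6 mm; solid stop at 9.5 mm, where the force shoots up
- tip (a point): round end of the punch's point, a pin 3.5 mm in diameter that stands out of the nose and slides up into it against the spring: on the axis, 16 mm below punch when out (it springs out again when let up); this point moves with the point
- fixture: dark plate 150 x 120 x 20 mm, fixed on the worktop; origin under its centre. An L-shaped aluminium blank is clamped on it (clamps reach 17 mm above the blank). Blank: long leg 90 x 34 mm along x, centred at y = -20 mm; short leg at its -x end to +y, with a 12 mm drilled hole, not to be used. Packing below it is unknown: its flat, unyielding top lies 38 to 57 mm above the worktop
- pilot (a point): point on the pilot spot's vertical axis, at x = 12, y = -20, z = 38 mm in the fixture's frame, not at the blank's true height. The pilot spot is a round blind hole in the blank's top, 4.5 mm across, 3.5 mm deep, chamfered 1.2 mm (mouth 6.9 mm), where thin scribed lines cross. Flat blank extends 20 mm from it towards -x
- stand: the punch stand, fixed to the worktop: dark base 78 x 78 x 8 mm and grey block 44 x 44 mm, 58 mm high, with one round upright hole. Origin: centre of its underside, z up
- stand_hole (a point): centre of the mouth of the stand's hole, at the block's top, 58 mm above the worktop; hole 13 mm across with a 2 mm chamfer, 56 mm deep. When the punch stands in it, punch is 30 mm below this point
- gauge_block: bystander: steel block with two holes, 24 x 37 x 25 mm, origin under its centre
- v_block: bystander: steel V-block, 28 x 36 x 30 mm, origin under its centre
- work_piece: bystander: upright metal cylinder, 19 mm in diameter, 30 mm high, origin under its centre

How it is judged:
By the outcome, as a careful person would: the job done as asked, in the order asked, and still so for the second after the job is handed in, with the robot touching nothing.
It also fails if it takes over 64 s, if anything falls off the work surface, if the arm or the gripper's body presses on something with over 40 N, if the wrist force passes 120 N, or if a joint passes its speed limit or range.

ROBOT

A 6-joint arm with a two-finger parallel gripper is mounted at the origin on a cart in front of the work surface, level with it; the furniture and walls round the work are solid. World frame = base frame: x ahead of the robot, y to its left, z up, the work surface at z = 0. Lengths are in m, angles in degrees, forces in N, time in s.
With the tool pointing down it reaches from about 0.35 to 0.875 m from the base axis. Payload 4.2 kg.
Tool frame: the origin (TCP) lies between the finger pads; the fingertips stand 14 mm ahead of it and the grasp point (between the pads) lies 5 mm behind it (r.tcp_to_tips is the distance from the TCP to the fingertips, in m); y points along the fingers, x is the direction in which the jaws open and shut, and the axes are right-handed (so a half turn about y gives the same grasp; the last joint's range is limited). The gripper opens to 87 mm and grips with 3 to 60 N. Pads are 19 mm wide; open, the fingers measure 117 mm over their backs; the gripper's body (75 mm by 190 mm) begins 51 mm behind the grasp point.
Start: joints at [-49.813, 22.042, 0.453, 0, -68.411, -14.817], TCP at [0.268, -0.565, 0.2] pointing down, gripper open.
Joint ranges: [-179.83, 179.83], [-69.29, 118.12], [-61.27, 80.66], [-181.25, 117.63], [-171.15, -9.14], [-177.46, 177.46]. Speed limits (degrees/s): [159.86, 159.86, 180, 180, 180, 180].

INTERFACE

Orientations are given as a 3x3 rotation matrix whose columns are the frame's x, y, z axes.
In Python, from station import sense, optics, ticket, r gives the robot as it stands.
- The arm moves only by the tool carry_out, never from a script. Its argument "steps" is a list that holds one entry, the list of rows, each a list of 6 numbers: the shift along the world's x, y, z in cm, then the turn, a rotation vector about the world's x, y, z in rad. A call has 1 to 20 rows; each row is the pose to reach, as a shift and turn from the pose commanded when the call began; what a row does not reach only later rows make up. A row lasts 1/8 s, in which the tool goes at most 62.5 mm and 10.7 degrees, less where a joint would pass 70% of its speed; a pose out of reach is approached as far as the arm can. A call with a gripper value outside its range is refused whole. "fingers" is the closure in counts, from 0 (fully open) to 255 (shut), set as the call begins (left out, the last holds). The fingers move at their own pace and stop on an object; the grip force is fixed at half the most. Time passes only in rows, so rows that repeat a pose let the fingers close. It gives the time, the measured TCP pose, the force and the opening at its end, in the units of the state.
- sense(): the state, without advancing time (a new reading comes with each control period).
- optics.capture(name): name is "scene" or "top" or "wrist"; returns a dict with "image" (400x640x3 uint8, red, green, blue), "fov_y" (degrees; the focal length in pixels is half the picture's height over the tangent of half this angle, whatever the lens; pixels are square), "cx", "cy" (the principal point, pixels), "rvec" (rotation vector, rad) and "tvec" (3), from world to camera coordinates, as OpenCV has them. Camera axes: x right, y down, z forward; pixel columns grow to the right and rows downward; lengths in m; the calibration is good to about 2 mm. A picture is of the moment at which its call begins. There is no depth.
- ticket.finish_job(): hands the job in, once; it reports no verdict.
The state is a dict: "time_s": time; "joints": joint angles; "joint_velocities": joint speeds; "effort": joint torques, N m; "tcp_pos": TCP position; "ee_rot": TCP orientation; "wrist_force": force on the tool from outside, world axes, zero at the start; "moment": the same for the moment, N m; "gripper_width": opening from 0.0 (shut) to 1.0 (fully open).
Only numpy, scipy, OpenCV 4.12 (cv2) and the standard library are available. Lean on these libraries where they do the work, as an engineer would, in place of code of your own. Each camera call takes 0.05 s, during which the arm holds its last target.

## Working session

There is one attempt and no reset: what is moved stays moved. The work goes in short steps, Python scripts to look and compute and a tool call to move; the robot and the scene stay as the last step left them, time stands still between calls to the robot, and variables do not carry over. Pictures are saved under pics/ and viewed, and the job is handed in when it is done.

Besides the shell and the picture viewer there is one more tool, called after ">>>" as a command line: name --argument value ..., lists and objects as JSON in quotes. carry_out: Moves the arm, as the interface text tells. Its arguments: {"type":"object","properties":{"steps":{"type":"array","items":{"type":"array","items":{"type":"array","items":{"type":"number"}}}},"fingers":{"type":"number"}},"required":["steps"]}

```bash
mkdir -p pics; ls; python3 - <<'E'
from station import sense, optics, ticket, r
import cv2
s=sense();print(s)
for n in ("scene","top","wrist"):
    c=optics.capture(n);print(n,c['fov_y'],c['cx'],c['cy'],c['rvec'],c['tvec'])
    cv2.imwrite(f'pics/{n}0.png',c['image'][:,:,::-1])
    import pickle;pickle.dump(c,open(f'{n}0.pkl','wb'))
print(r.tcp_to_tips)
E
```

```text
pics
{'time_s': 0.0, 'joints': array([-4.98134568e+01,  2.20903037e+01,  3.78221967e-01, -2.99060875e-02,
       -6.84092050e+01, -1.48174273e+01]), 'joint_velocities': array([ 0.08261087,  0.06062181, -0.04502197,  0.07488109,  0.0089725 ,
       -0.03550786]), 'effort': array([ 1.24661492e-04, -3.90662062e+01,  1.87402707e+01,  4.21959221e+00,
        1.11070319e-02, -2.27191813e-04]), 'tcp_pos': array([ 0.26752533, -0.56412167,  0.19855145]), 'ee_rot': array([[-4.28273048e-01, -9.95156282e-04, -9.03648829e-01],
       [ 9.03646770e-01,  1.93030509e-03, -4.28274198e-01],
       [ 2.17051769e-03, -9.99997642e-01,  7.25721169e-05]]), 'wrist_force': array([ 0.52809287,  0.70937615, -0.31899996]), 'moment': array([ 0.03109384, -0.04186476,  0.00967577]), 'gripper_width': 0.9998336737628132}
scene 46.12231947619122 319.99723895781153 202.24399238384956 [ 0.58531201 -2.36092482  1.50489433] [0.52592825 0.16928209 0.73581353]
top 53.73683251388024 311.8487692499637 205.39488838297652 [ 2.1537187  -2.1503158   0.15508292] [0.02179337 0.57138262 0.85251856]
wrist 63.00320022555555 316.5573014461922 192.49432344821253 [-1.599959   -2.52788771 -0.31965901] [ 0.62414196 -0.02995454  0.39146681]
0.014
```

View pics/scene0.png

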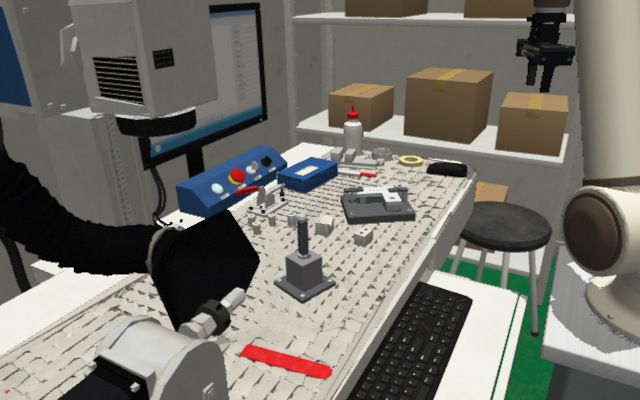

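View pics/top0.png

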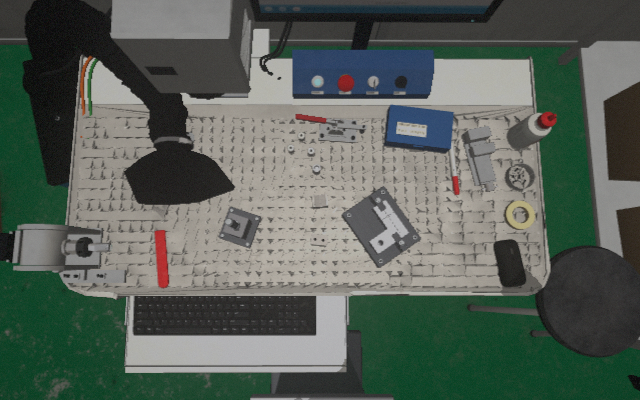

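View pics/wrist0.png

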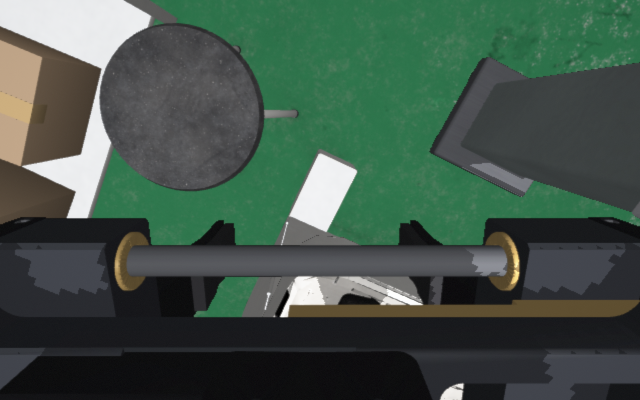

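```bash
cat > h.py <<'E'
import numpy as np,cv2,pickle
def K(c):
    f=c['image'].shape[0]/2/np.tan(np.radians(c['fov_y'])/2)
    return np.array([[f,0,c['cx']],[0,f,c['cy']],[0,0,1]])
def RT(c): return cv2.Rodrigues(np.array(c['rvec']))[0],np.array(c['tvec'])
def pix(c,u,v,z):
    R,t=RT(c);C=-R.T@t;d=R.T@np.linalg.inv(K(c))@[u,v,1.];return C+d*(z-C[2])/d[2]
def proj(c,P):
    R,t=RT(c);q=(K(c)@(R@np.atleast_2d(P).T+t[:,None])).T;return q[:,:2]/q[:,2:]
def crop(c,u0,v0,u1,v1,s,fn):
    im=cv2.resize(c['image'][v0:v1,u0:u1,::-1],None,fx=s,fy=s,interpolation=cv2.INTER_CUBIC);cv2.imwrite(fn,im)
E
python3 - <<'E'
from h import *
for n in ("top","scene"):
    c=pickle.load(open(n+'0.pkl','rb'));R,t=RT(c);print(n,-R.T@t,R[2])
    print(proj(c,[[0,0,0],[.268,-.565,.2],[.5,0,0],[.5,.3,0],[.5,-.3,0]]))
c=pickle.load(open('top0.pkl','rb'))
print(pix(c,236,225,.094),pix(c,240,227,0),pix(c,382,227,.02),pix(c,319,201,.025),pix(c,319,242,.025),pix(c,316,169,.02))
crop(c,200,140,440,290,3.3,'pics/topz.png')
c=pickle.load(open('scene0.pkl','rb'))
crop(c,240,150,440,310,4,'pics/scz.png')
E
```

```text
top [0.44808428 0.027302   0.92315547] [ 0.13816861 -0.00516203 -0.99039527]
[[321.94023921 469.97494668]
 [646.2339791  364.24458874]
 [321.44243864 238.02535307]
 [192.74181587 237.83061613]
 [449.7112648  238.21943666]]
scene [0.16947986 0.77222143 0.47077505] [ 0.44023797 -0.7946789  -0.41794255]
[[655.77289945 310.32110209]
 [534.42240698  96.68932223]
 [362.57137856 239.94811098]
 [282.9814149  326.15901052]
 [410.3871407  188.15464764]]
[0.52179755 0.18251769 0.094     ] [0.52547547 0.1906296  0.        ] [ 0.52433934 -0.13844657  0.02      ] [0.58362767 0.00617749 0.025     ] [0.48958708 0.0062993  0.025     ] [0.66009998 0.01298339 0.02      ]
```

View pics/topz.png

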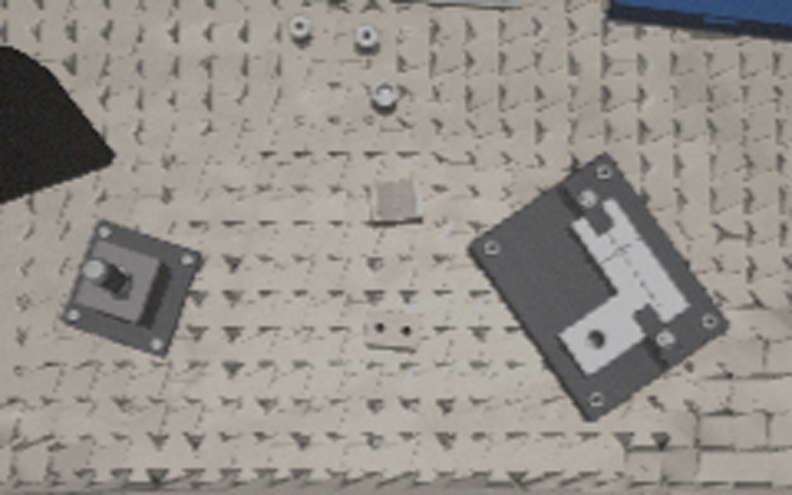

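View pics/scz.png

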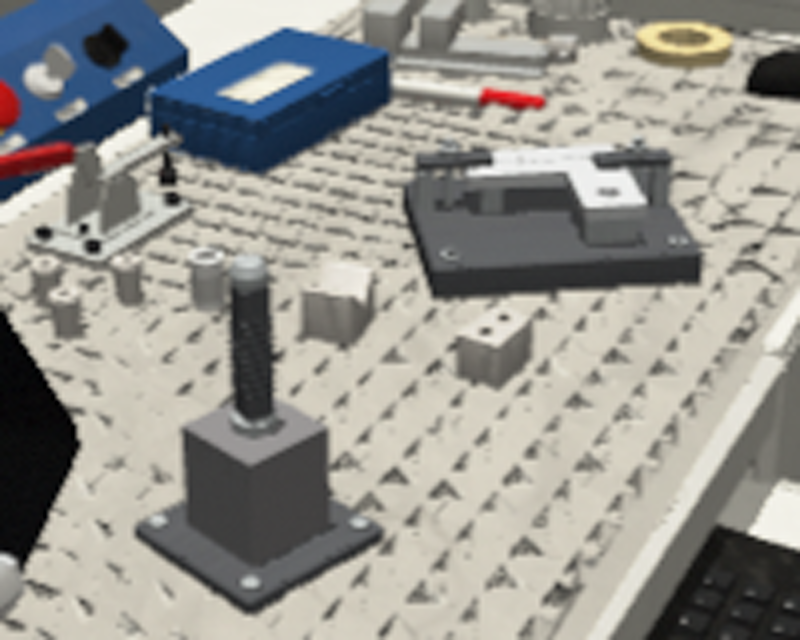

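```bash
python3 - <<'E'
from h import *
from station import sense
s=sense();Re=s['ee_rot'];p=s['tcp_pos']
c=pickle.load(open('wrist0.pkl','rb'));R,t=RT(c);C=-R.T@t
print('cam in tool',Re.T@(C-p));print('cam axes in tool (rows x,y,z)\n',np.round(R@Re,3))
for q in ([0,0.014,0],[0,-.005,0],[0.04,.014,0],[-.04,.014,0],[0,.1,0],[0,.3,0],[0,-.03,0]):
    print(q,proj(c,p+Re@np.array(q)))
ct=pickle.load(open('top0.pkl','rb'));cs=pickle.load(open('scene0.pkl','rb'))
def tri(a,b):
    P=[K(x)@np.c_[RT(x)[0],RT(x)[1]] for x in(ct,cs)]
    X=cv2.triangulatePoints(P[0],P[1],np.array(a,float),np.array(b,float)).ravel();X=X[:3]/X[3]
    return np.round(X,4),np.round(proj(ct,X)-a,1),np.round(proj(cs,X)-b,1)
print('hood tip',tri((234,186),(259,261)))
print('cap',tri((200+95/3.3,140+270/3.3),(240+250/4,150+268/4)))
crop(ct,200,160,280,260,7.5,'pics/t1.png')
crop(ct,335,180,425,270,6.6,'pics/t2.png')
crop(cs,270,210,340,305,6,'pics/s1.png')
crop(cs,335,180,420,228,9,'pics/s2.png')
E
```

```text
cam in tool [ 0.00024098 -0.18709206  0.06842694]
cam axes in tool (rows x,y,z)
 [[ 1.     0.001 -0.   ]
 [-0.    -0.248 -0.969]
 [-0.001  0.969 -0.248]]
[0, 0.014, 0] [[316.37330146 217.68277581]]
[0, -0.005, 0] [[316.33922078 228.04266389]]
[0.04, 0.014, 0] [[378.01764951 217.67795559]]
[-0.04, 0.014, 0] [[254.74210041 217.68759501]]
[0, 0.1, 0] [[316.47439177 186.95322416]]
[0, 0.3, 0] [[316.5762468  155.99120874]]
[0, -0.03, 0] [[316.28307934 245.10860543]]
hood tip (array([0.6149, 0.2003, 0.0293]), array([[0.6, 1.1]]), array([[-1.1, -0.2]]))
cap (array([0.5249, 0.1901, 0.1316]), array([[-0., -0.]]), array([[0., 0.]]))
```

View pics/t1.png

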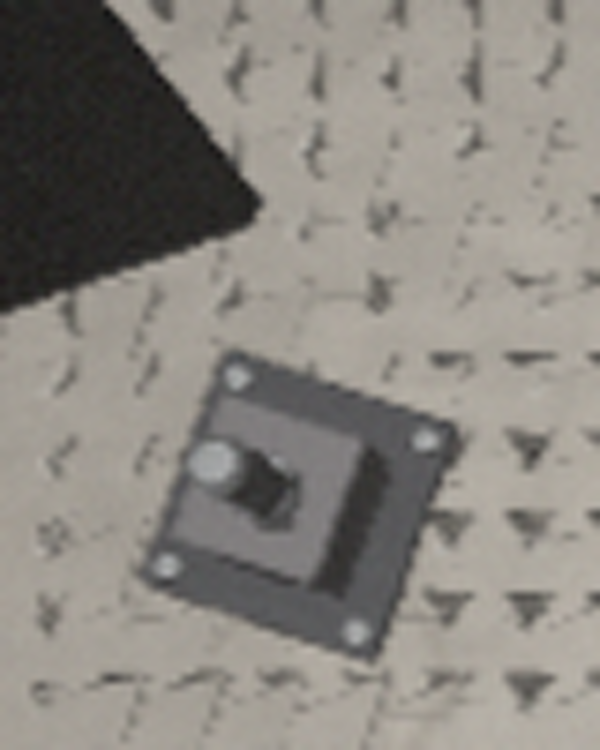

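View pics/t2.png

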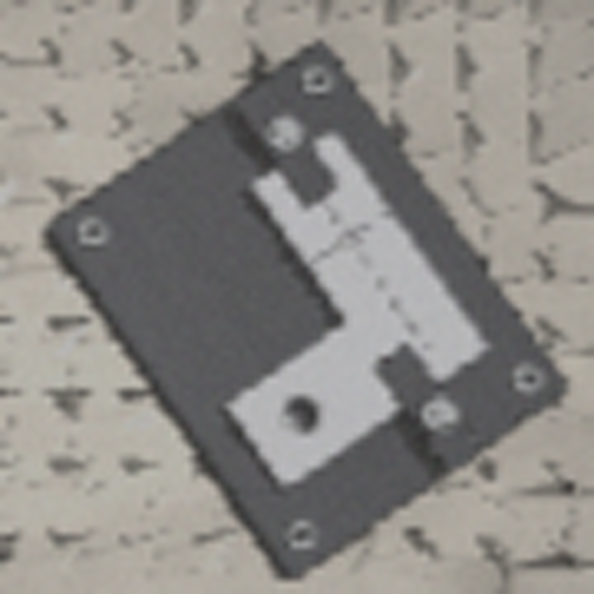

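View pics/s1.png

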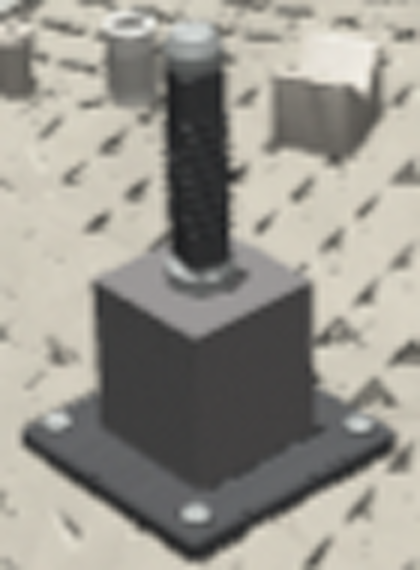

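View pics/s2.png

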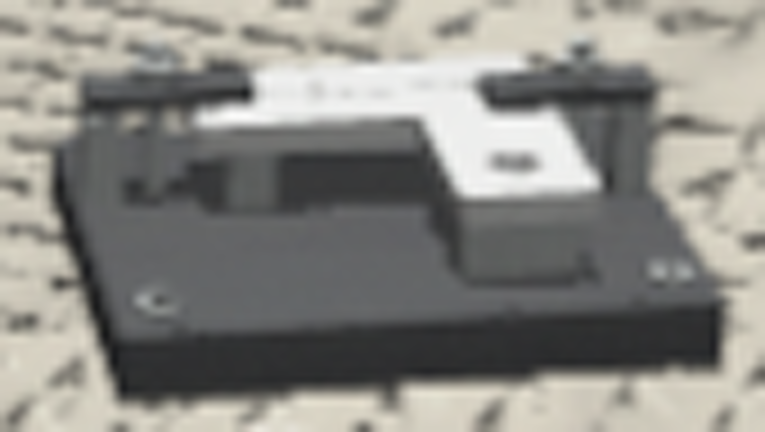

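```bash
python3 - <<'E'
from h import *
ct=pickle.load(open('top0.pkl','rb'));cs=pickle.load(open('scene0.pkl','rb'))
for c,b,f in((ct,(100,90,260,230),'ht'),(cs,(100,180,300,360),'hs')):
    c=dict(c);c['image']=np.clip(c['image'].astype(float)*3,0,255).astype(np.uint8)
    crop(c,*b,3.9 if f=='hs' else 4.2,f'pics/{f}.png')
E
```

```text
(no output)
```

View pics/ht.png

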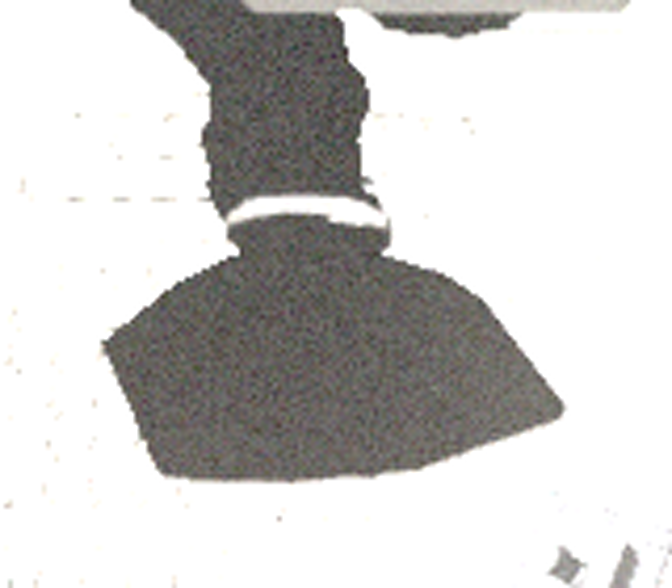

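View pics/hs.png

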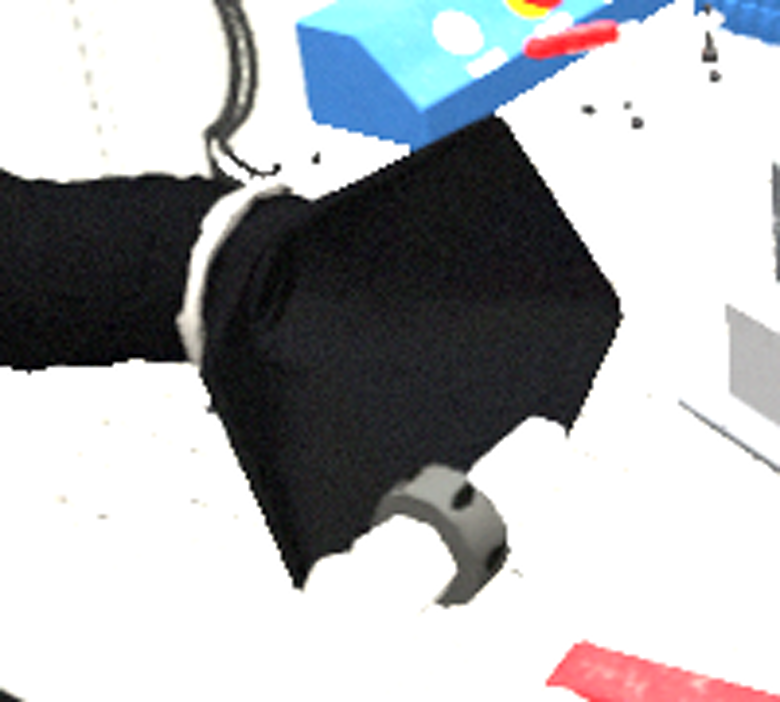

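```bash
python3 - <<'E'
from h import *
ct=pickle.load(open('top0.pkl','rb'));cs=pickle.load(open('scene0.pkl','rb'))
P=[K(x)@np.c_[RT(x)[0],RT(x)[1]] for x in(ct,cs)]
def tri(a,b):
    X=cv2.triangulatePoints(P[0],P[1],np.array(a,float),np.array(b,float)).ravel();X=X[:3]/X[3]
    return np.round(X,3),np.round(np.linalg.norm(proj(ct,X)-a),1),np.round(np.linalg.norm(proj(cs,X)-b),1)
T=dict(A=(125,172),B=(139.3,202.6),C=(200,201.2),D=(234,187),E=(215,161))
S=dict(P=(228,210),Q=(259,261.5),R=(245.6,291.5),S=(176,330.8))
for k in T:
    for l in S:
        x=tri(T[k],S[l])
        print(k,l,x)
print(tri((173,142),(153,250)))
E
```

```text
A P (array([0.575, 0.347, 0.212]), np.float64(20.5), np.float64(21.0))
A Q (array([0.552, 0.361, 0.157]), np.float64(37.3), np.float64(42.1))
A R (array([0.563, 0.38 , 0.117]), np.float64(34.8), np.float64(40.8))
A S (array([0.617, 0.427, 0.05 ]), np.float64(14.1), np.float64(17.0))
B P (array([0.551, 0.339, 0.203]), np.float64(1.3), np.float64(1.3))
B Q (array([0.529, 0.349, 0.144]), np.float64(18.4), np.float64(20.0))
B R (array([0.538, 0.368, 0.103]), np.float64(15.8), np.float64(17.9))
B S (array([0.587, 0.418, 0.043]), np.float64(5.2), np.float64(6.0))
C P (array([0.59 , 0.261, 0.156]), np.float64(16.2), np.float64(14.3))
C Q (array([0.57 , 0.262, 0.076]), np.float64(2.8), np.float64(2.7))
C R (array([0.583, 0.28 , 0.024]), np.float64(0.1), np.float64(0.1))
C S (array([ 0.642,  0.336, -0.047]), np.float64(23.7), np.float64(24.0))
D P (array([0.632, 0.206, 0.123]), np.float64(19.3), np.float64(16.0))
D Q (array([0.614, 0.201, 0.029]), np.float64(0.8), np.float64(0.7))
D R (array([ 0.632,  0.217, -0.033]), np.float64(2.2), np.float64(2.1))
D S (array([ 0.703,  0.275, -0.117]), np.float64(27.3), np.float64(26.0))
E P (array([0.651, 0.223, 0.131]), np.float64(0.3), np.float64(0.2))
E Q (array([0.632, 0.223, 0.046]), np.float64(19.1), np.float64(18.4))
E R (array([ 0.651,  0.24 , -0.014]), np.float64(16.2), np.float64(16.2))
E S (array([ 0.729,  0.293, -0.107]), np.float64(7.7), np.float64(7.8))
(array([0.711, 0.331, 0.092]), np.float64(4.9), np.float64(4.7))
```

```bash
cat > fit.py <<'E'
from h import *
from scipy.optimize import least_squares
ct=pickle.load(open('top0.pkl','rb'));cs=pickle.load(open('scene0.pkl','rb'))
T=lambda L,s,o:[np.array(p)/s+o for p in L]
def fit(obs,z,x0,hx,hy):
    # obs: list (cam, pixel, (sx,sy)); params x,y,yaw, half spacing hx, hy
    def f(p):
        c,s=np.cos(p[2]),np.sin(p[2]);o=[]
        for cam,px,sg in obs:
            a,b=sg[0]*p[3],sg[1]*p[4]
            o+=list((proj(cam,[p[0]+c*a-s*b,p[1]+s*a+c*b,z])[0]-px))
        return o
    return least_squares(f,[*x0,hx,hy])
# stand
t=T([(237,377),(427,440),(357,632),(167,566)],7.5,(200,160))
s=T([(57,421),(195,513),(362,425)],6,(270,210))
sg=[(1,1),(1,-1),(-1,-1),(-1,1)]
ot=[(ct,p,g) for p,g in zip(t,sg)]
os_=[(cs,s[0],(1,1)),(cs,s[1],(-1,1)),(cs,s[2],(-1,-1))]
for o in(ot,os_,ot+os_):
    r=fit(o,.009,(.52,.19,-.3),.031,.031);print('stand',r.x,np.degrees(r.x[2]),np.round(r.fun,1))
t=T([(317,79),(93,231),(302,535),(528,378)],6.6,(335,180))
s=T([(155,300),(670,270)],9,(335,180))
sg=[(1,-1),(1,1),(-1,1),(-1,-1)]
ot=[(ct,p,g) for p,g in zip(t,sg)]
os_=[(cs,s[0],(1,1)),(cs,s[1],(-1,1))]
for o in(ot,ot+os_):
    r=fit(o,.021,(.52,-.14,.6),.065,.05);print('fix',r.x,np.degrees(r.x[2]),np.round(r.fun,1))
    c,s_=np.cos(r.x[2]),np.sin(r.x[2]);print('pilot',r.x[0]+c*.012+s_*.02,r.x[1]+s_*.012-c*.02)
print('scribe cross px->', [pix(ct,335+352/6.6,180+236/6.6,z) for z in(.038,.057)])
E
python3 fit.py
```

```text
stand [ 0.52447924  0.18994827 -0.32571665  0.03117211  0.03122274] -18.662189580534147 [ 0.  -0.1 -0.1  0.1  0.1 -0.  -0.   0. ]
stand [ 0.52505723  0.18995074 -0.34169067  0.03096386  0.03125814] -19.57743349052113 [ 0.  -0.1 -0.   0.1 -0.  -0.1]
stand [ 0.52483799  0.19005028 -0.33366023  0.03100385  0.03127486] -19.117322829020182 [ 0.1 -0.3 -0.1  0.1 -0.1 -0.2 -0.1 -0.3  0.1  0.1  0.3  0.2  0.1 -0.1]
fix [ 0.52632772 -0.13812615  0.59376179  0.06319906  0.04802904] 34.020044720867325 [ 0.   0.1 -0.1 -0.   0.  -0.1  0.   0. ]
pilot 0.5474634792296517 -0.14798919455473936
fix [ 0.52652553 -0.13811314  0.59237603  0.06326672  0.04793264] 33.94064623745435 [-0.  -0.  -0.  -0.2  0.  -0.1  0.   0.   0.2  0.1  0.1  0.1]
pilot 0.5476476035874537 -0.14800546484471844
scribe cross px-> [array([ 0.5482826 , -0.15005291,  0.038     ]), array([ 0.54613183, -0.14624596,  0.057     ])]
```

>>> carry_out --steps '[[[1.5,4,2,0,0,0.04],[3.2,9,4,0,0,0.09],[5,14.5,5,0,0,0.14],[6.8,20,5,0,0,0.19],[8.6,25,5,0,0,0.24],[10.4,30,5,0,0,0.3],[12.2,35,5,0,0,0.36],[14,40,5,0,0,0.42],[15.8,45,5,0,0,0.48],[17.5,50,5,0,0,0.54],[19.2,55,5,0,0,0.6],[21,60,5,0,0,0.66],[22.8,65.5,5,0,0,0.72],[24.4,71,5,0,0,0.77],[25.4,74.5,5,0,0,0.794],[25.7,75.4,5,0,0,0.794],[25.7,75.4,5,0,0,0.794]]]'

```text
time_s: 2.28
tcp_pos: [0.5245, 0.1893, 0.2491]
ee_rot: [[-0.945, -0.001, -0.328], [0.328, -0.001, -0.945], [0.001, -1.0, 0.001]]
wrist_force: [-0.8, -0.4, -0.2]
gripper_width: 1.003
```

```bash
cat > snap.py <<'E'
import sys
from h import *
from station import sense,optics
tag=sys.argv[1]
s=sense();print(s['time_s'],s['tcp_pos'].round(4),s['wrist_force'].round(2),s['moment'].round(3),round(float(s['gripper_width']),3));print(s['ee_rot'].round(4).tolist())
for n in sys.argv[2:]:
    c=optics.capture(n);c['sense']=s;pickle.dump(c,open(f'{n}{tag}.pkl','wb'));cv2.imwrite(f'pics/{n}{tag}.png',c['image'][:,:,::-1])
E
python3 snap.py 1 wrist scene
```

```text
2.275 [0.5245 0.1893 0.2491] [-0.77 -0.41 -0.21] [0.015 0.116 0.04 ] 1.003
[[-0.9448, -0.0011, -0.3275], [0.3275, -0.0007, -0.9448], [0.0008, -1.0, 0.0011]]
```

View pics/wrist1.png

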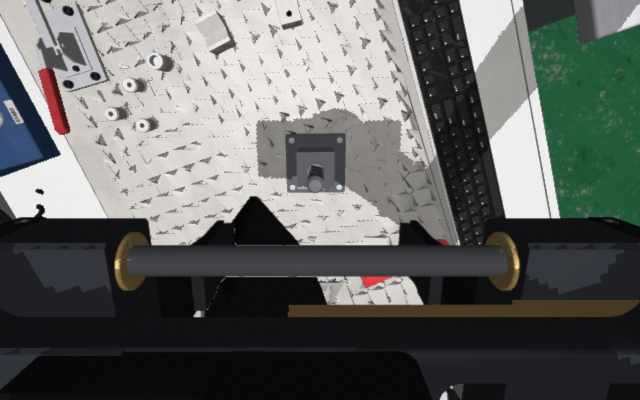

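View pics/scene1.png

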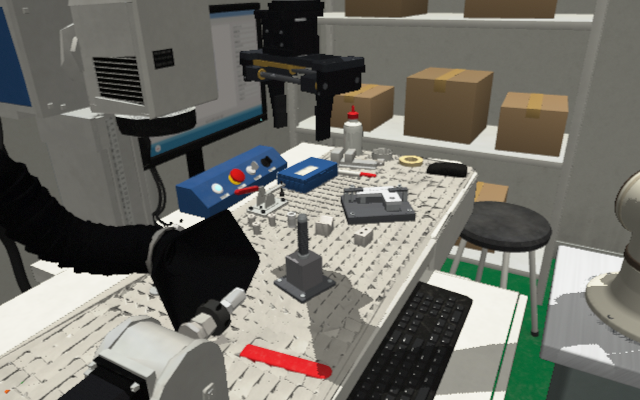

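```bash
python3 - <<'E'
from h import *
w=pickle.load(open('wrist1.pkl','rb'));cs=pickle.load(open('scene0.pkl','rb'));ct=pickle.load(open('top0.pkl','rb'))
crop(w,270,120,360,220,7,'pics/w1z.png')
def tri(c1,a,c2,b):
    P=[K(x)@np.c_[RT(x)[0],RT(x)[1]] for x in(c1,c2)]
    X=cv2.triangulatePoints(P[0],P[1],np.array(a,float),np.array(b,float)).ravel();X=X[:3]/X[3]
    return X.round(3),(proj(c1,X)-a).round(1),(proj(c2,X)-b).round(1)
print(tri(w,(253,197),cs,(259,261.5)),tri(w,(253,197),ct,(234,187)))
print('cap proj if upright',proj(w,[[.5248,.19,.136],[.5248,.19,.064],[.5248,.19,.058]]))
E
```

```text
(array([0.613, 0.201, 0.029]), array([[ 1.2, -1.3]]), array([[-0.6, -0.2]])) (array([0.615, 0.202, 0.029]), array([[-0.1, -0.2]]), array([[-0.1, -0. ]]))
cap proj if upright [[315.79356972 184.4039748 ]
 [315.93278212 170.55879046]
 [315.94209752 169.63233991]]
```

View pics/w1z.png

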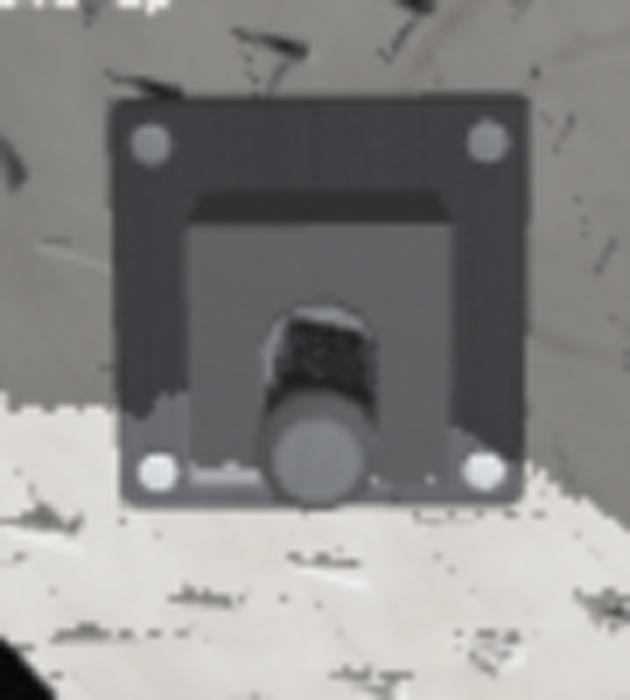

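>>> carry_out --steps '[[[0,0.05,-4,0,0,-0.11],[0,0.1,-7.5,0,0,-0.22],[0,0.1,-8.5,0,0,-0.22],[0,0.1,-8.5,0,0,-0.22]]]'

```text
time_s: 2.88
tcp_pos: [0.5251, 0.1896, 0.1652]
ee_rot: [[-0.851, 0.0, -0.525], [0.525, -0.0, -0.851], [-0.001, -1.0, 0.0]]
wrist_force: [0.2, 0.0, 0.7]
gripper_width: 0.996
```

```bash
python3 snap.py 2 wrist scene top; python3 - <<'E'
from h import *
w=pickle.load(open('wrist2.pkl','rb'))
crop(w,230,110,400,260,4.6,'pics/w2z.png')
print(proj(w,[[.5248,.19,.136],[.5248,.19,.064],[.5248,.19,.058]]))
E
```

```text
2.875 [0.5251 0.1896 0.1652] [0.22 0.02 0.66] [0.061 0.025 0.006] 0.996
[[-0.8509, 0.0004, -0.5254], [0.5254, -0.0004, -0.8509], [-0.0005, -1.0, 0.0001]]
[[316.47662286 210.62897658]
 [316.60562121 186.71766503]
 [316.61368267 185.22338039]]
```

View pics/w2z.png

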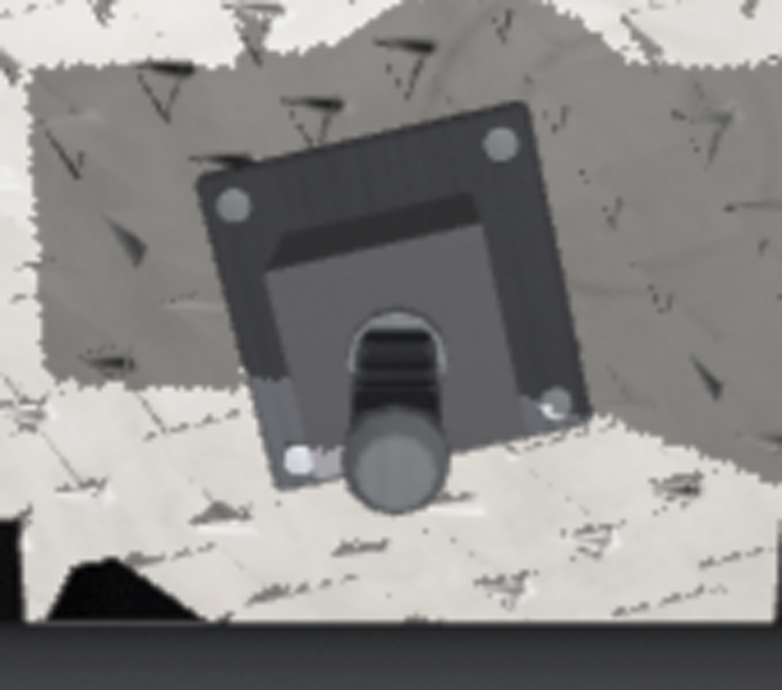

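>>> carry_out --steps '[[[0,0.05,-3,0,0,0],[0,0.1,-6,0,0,0],[0,0.1,-7.2,0,0,0],[0,0.1,-7.2,0,0,0],[0,0.1,-7.2,0,0,0]]]'

```text
time_s: 3.65
tcp_pos: [0.5259, 0.1919, 0.0941]
ee_rot: [[-0.851, 0.003, -0.526], [0.526, 0.001, -0.851], [-0.001, -1.0, -0.002]]
wrist_force: [-0.4, -0.5, 0.1]
gripper_width: 1.0
```

>>> carry_out --steps '[[[0,0,0,0,0,0],[0,0,0,0,0,0],[0,0,0,0,0,0],[0,0,0,0,0,0],[0,0,0,0,0,0],[0,0,0,0,0,0],[0,0,0,0,0,0],[0,0,0,0,0,0]]]' --fingers 255

```text
time_s: 4.65
tcp_pos: [0.5249, 0.1913, 0.0927]
ee_rot: [[-0.85, 0.0, -0.526], [0.526, -0.0, -0.85], [-0.0, -1.0, -0.0]]
wrist_force: [0.5, -0.2, 0.7]
gripper_width: 0.177
```

```bash
python3 snap.py 3 wrist scene; python3 - <<'E'
from h import *
w=pickle.load(open('wrist3.pkl','rb'))
crop(w,230,110,400,260,4.6,'pics/w3z.png')
w=pickle.load(open('scene3.pkl','rb'))
crop(w,210,100,370,310,2.8,'pics/s3z.png')
E
```

```text
4.65 [0.5249 0.1913 0.0927] [ 0.46 -0.16  0.74] [ 0.008  0.062 -0.   ] 0.177
[[-0.8505, 0.0001, -0.526], [0.526, -0.0, -0.8505], [-0.0001, -1.0, -0.0]]
```

View pics/w3z.png

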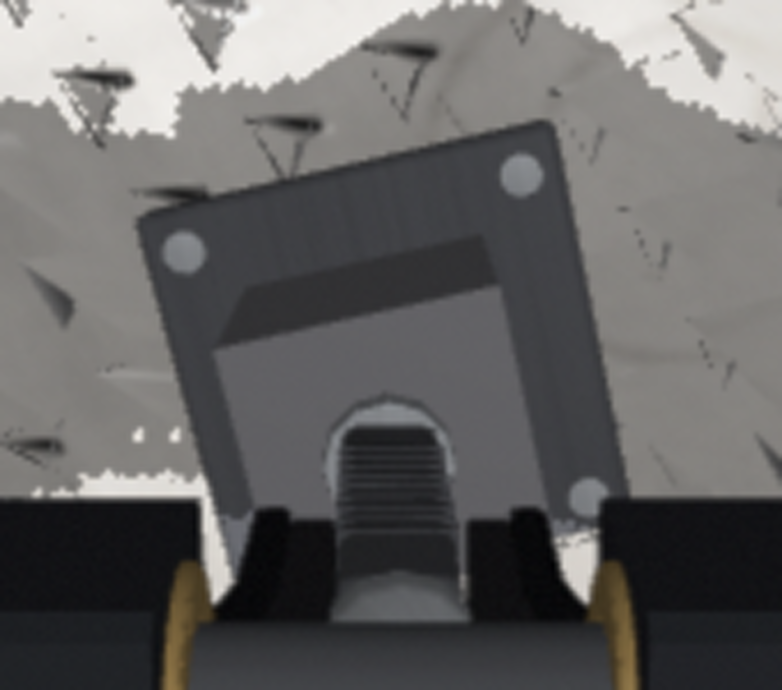

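View pics/s3z.png

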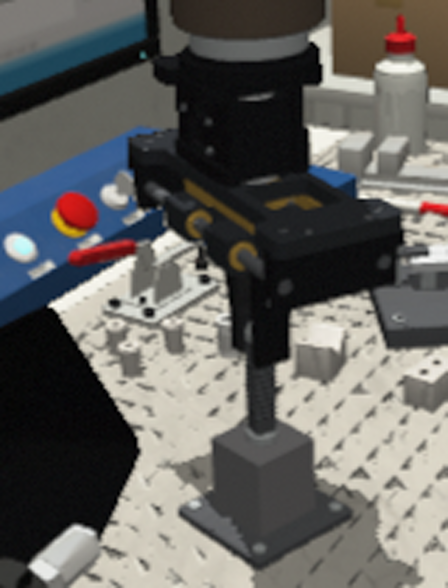

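>>> carry_out --steps '[[[0,0,1.5,0,0,0],[0,0,4,0,0,0],[0,0,7,0,0,0],[0,0,10,0,0,0],[0,0,12,0,0,0],[0.2,-3,13,0,0,0],[0.5,-7,13,0,0,0],[0.8,-12,13,0,0,0],[1.1,-17,13,0,0,0],[1.5,-22,13,0,0,0],[1.9,-27,13,0,0,0],[2.2,-31,13,0,0,0],[2.3,-33.5,12,0,0,0],[2.3,-33.8,10,0,0,0],[2.3,-33.8,10,0,0,0],[2.3,-33.8,10,0,0,0]]]'

```text
time_s: 6.75
tcp_pos: [0.5483, -0.1466, 0.1939]
ee_rot: [[-0.851, 0.002, -0.526], [0.526, -0.0, -0.851], [-0.002, -1.0, -0.0]]
wrist_force: [-0.0, 0.2, -1.0]
gripper_width: 0.167
```

```bash
python3 snap.py 4 wrist scene top; python3 - <<'E'
from h import *
w=pickle.load(open('wrist4.pkl','rb'))
crop(w,230,110,400,260,4.6,'pics/w4z.png')
w=pickle.load(open('scene4.pkl','rb'))
crop(w,310,100,470,240,4.2,'pics/s4z.png')
E
```

```text
6.75 [ 0.5483 -0.1466  0.1939] [-0.04  0.23 -0.98] [0.047 0.045 0.04 ] 0.167
[[-0.8507, 0.0015, -0.5256], [0.5256, -0.0004, -0.8507], [-0.0015, -1.0, -0.0004]]
```

View pics/w4z.png

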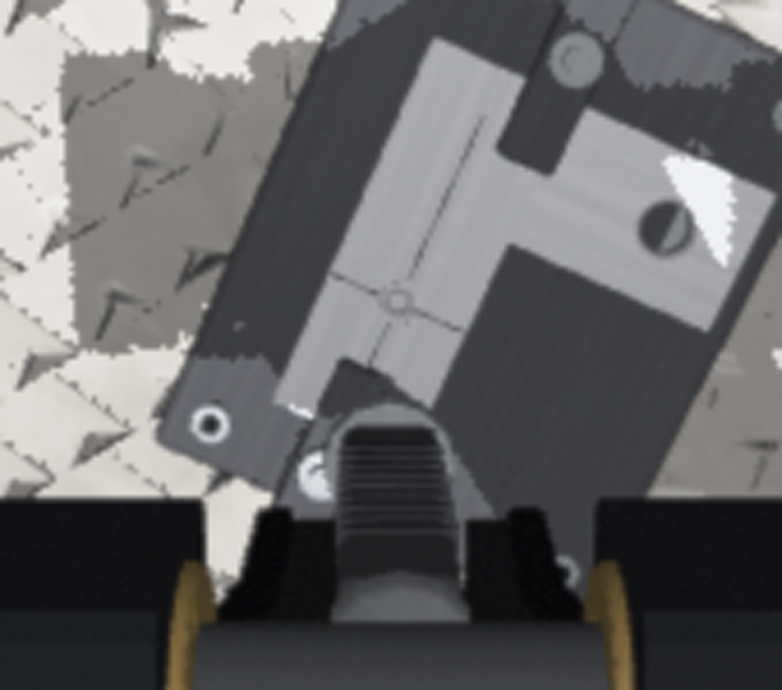

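View pics/s4z.png

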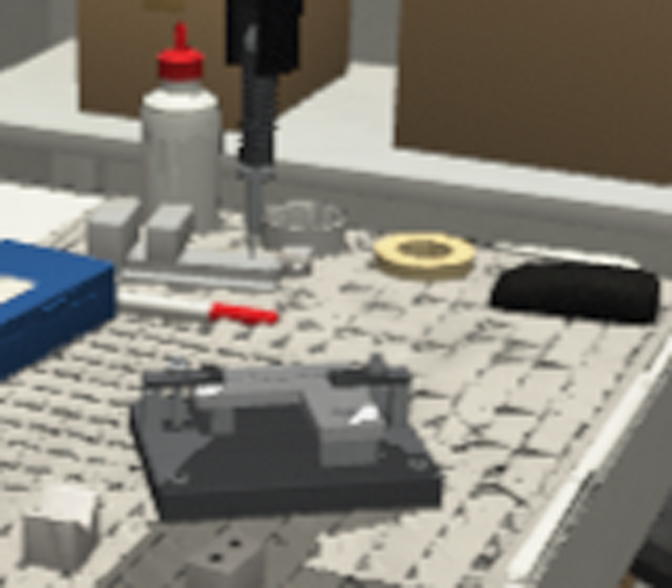

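```bash
python3 - <<'E'
from h import *
w=pickle.load(open('wrist4.pkl','rb'));s=w['sense']
Re=s['ee_rot'];p=s['tcp_pos']
def tp(q):return p+Re@np.array(q)
z=lambda a:((a-[230,110])*4.6).round()
for n,d in(('tip',81),('nose',65),('nose-top/collar under',35),('collar top',29)):
    print(n,z(proj(w,tp([0,d/1000,0]))), z(proj(w,tp([0,d/1000,.010 if 'coll' in n else (.005 if n=='nose' else .00175)]))))
R,t=RT(w);print(p,-R.T@t, tp([0,.081,0]))
for zz in(.038,.045,.05,.057): print(zz,pix(w,230+397/4.6,110+300/4.6,zz))
# top cross
ct=pickle.load(open('top4.pkl','rb'))
crop(ct,335,180,425,270,6.6,'pics/t4.png')
E
```

```text
tip [[396. 377.]] [[396. 368.]]
nose [[395. 400.]] [[395. 372.]]
nose-top/collar under [[395. 450.]] [[395. 388.]]
collar top [[395. 462.]] [[395. 398.]]
[ 0.54832638 -0.14658322  0.19386429] [ 0.51161098 -0.20410189  0.38107927] [ 0.54845168 -0.14661903  0.1128644 ]
0.038 [ 0.54872694 -0.1461326   0.038     ]
0.045 [ 0.54796965 -0.14731537  0.045     ]
0.05 [ 0.54742873 -0.14816021  0.05      ]
0.057 [ 0.54667143 -0.14934298  0.057     ]
```

View pics/t4.png

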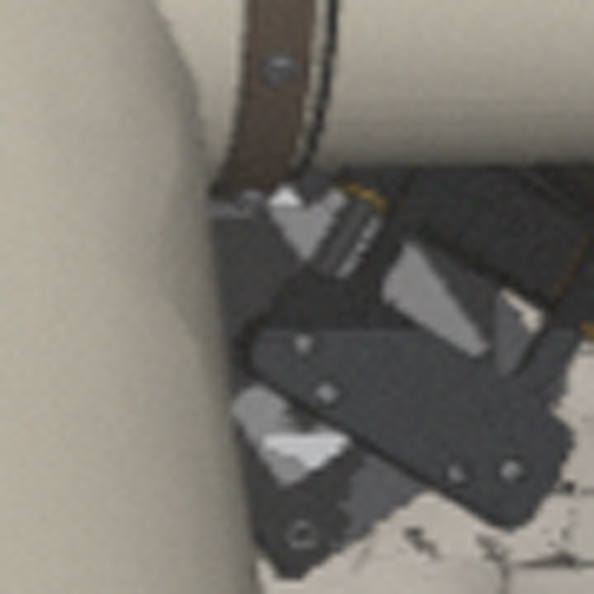

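```bash
python3 - <<'E'
from h import *
w=pickle.load(open('wrist4.pkl','rb'))
c=dict(w);c['image']=np.clip(c['image'].astype(float)*1.5,0,255).astype(np.uint8)
crop(c,285,165,345,215,12,'pics/w4zz.png')
w=pickle.load(open('scene4.pkl','rb'))
crop(w,355,110,395,170,9,'pics/s4zz.png')
E
```

View pics/w4zz.png

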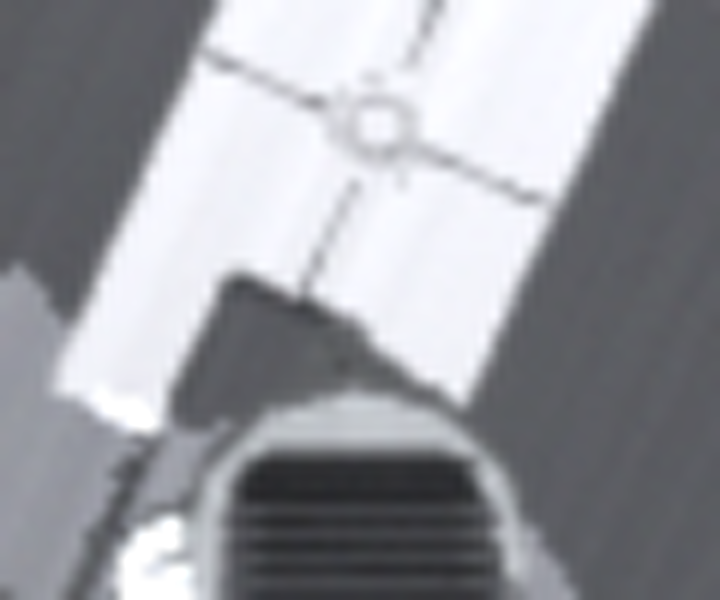

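View pics/s4zz.png

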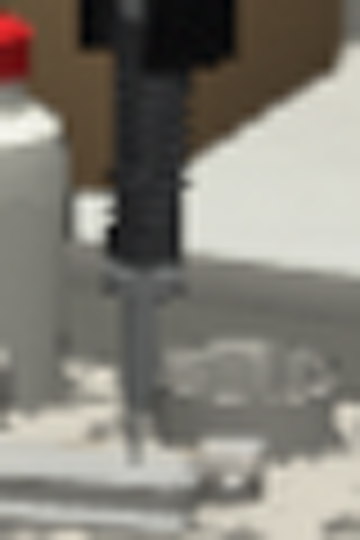

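```bash
python3 - <<'E'
from h import *
w=pickle.load(open('wrist4.pkl','rb'));s=w['sense'];c=pickle.load(open('scene4.pkl','rb'))
Re=s['ee_rot'];p=s['tcp_pos']
def tp(q):return p+Re@np.array(q)
z=lambda a:((a-[355,110])*9).round(1)
for d in(81,65,32,15): print(d,z(proj(c,tp([0,d/1000,0]))),'1mm tool z->',(z(proj(c,tp([0,d/1000,.001])))-z(proj(c,tp([0,d/1000,0])))))
# silhouettes overlay in wrist with tilt 0
zz=lambda a:((a-[285,165])*12).round()
for d,rr in((81,1.75),(65,1.75),(65,5),(35,10),(29,10),(29,7)): print(d,rr,zz(proj(w,tp([0,d/1000,rr/1000]))),zz(proj(w,tp([rr/1000,d/1000,0]))))
E
```

```text
81 [[137.4 467.6]] 1mm tool z-> [[ 3.3 -0.8]]
65 [[139.2 406.2]] 1mm tool z-> [[ 3.4 -0.7]]
32 [[143.1 277. ]] 1mm tool z-> [[ 3.3 -0.6]]
15 [[145.1 209.1]] 1mm tool z-> [[ 3.4 -0.6]]
81 1.75 [[372. 299.]] [[397. 323.]]
65 1.75 [[371. 357.]] [[398. 383.]]
65 5 [[371. 310.]] [[446. 383.]]
35 10 [[370. 351.]] [[539. 515.]]
29 10 [[370. 378.]] [[543. 545.]]
29 7 [[370. 428.]] [[491. 545.]]
```

```bash
python3 - <<'E'
from h import *
w=pickle.load(open('wrist4.pkl','rb'))
c=dict(w);c['image']=np.clip((c['image'].astype(float)-20)*2.6,0,255).astype(np.uint8)
crop(c,295,175,335,210,18,'pics/w4d.png')
E
```

```text
(no output)
```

View pics/w4d.png

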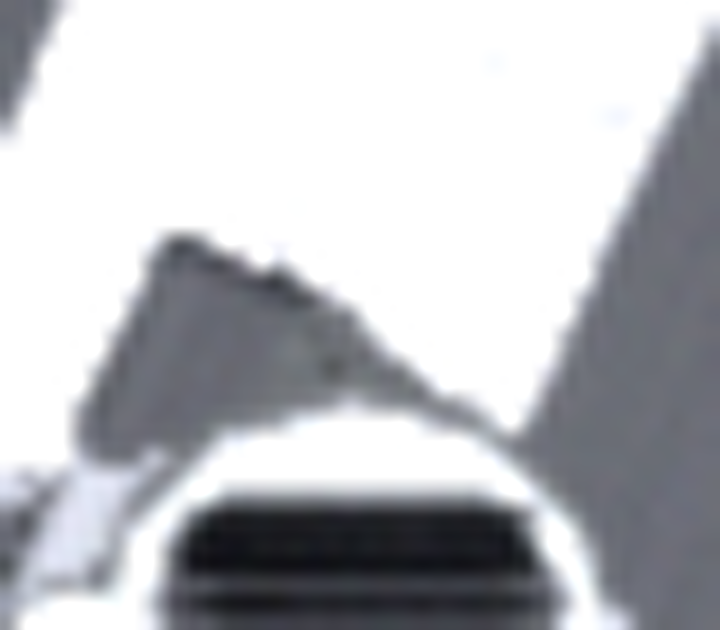

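>>> carry_out --steps '[[[-1.2,-0.9,0,0,0,0],[-1.2,-0.9,-2.5,0,0,0],[-1.2,-0.9,-4.8,0,0,0],[-1.2,-0.9,-4.8,0,0,0],[-1.2,-0.9,-4.8,0,0,0]]]'

```text
time_s: 7.52
tcp_pos: [0.5363, -0.1561, 0.1459]
ee_rot: [[-0.851, 0.002, -0.526], [0.526, -0.001, -0.851], [-0.002, -1.0, -0.0]]
wrist_force: [0.7, 0.8, -0.3]
gripper_width: 0.172
```

```bash
python3 snap.py 5 wrist scene; python3 - <<'E'
from h import *
w=pickle.load(open('wrist5.pkl','rb'))
c=dict(w);c['image']=np.clip(c['image'].astype(float)*1.2,0,255).astype(np.uint8)
crop(c,270,150,360,215,8.5,'pics/w5z.png')
s=pickle.load(open('scene5.pkl','rb'))
crop(s,350,120,420,215,6.3,'pics/s5z.png')
Re=w['sense']['ee_rot'];p=w['sense']['tcp_pos']
tp=lambda q:p+Re@np.array(q)
for d,rr in((81,0),(81,1.75),(65,5),(35,10),(29,10),(29,7)): print(d,rr,((proj(w,tp([0,d/1000,rr/1000]))-[270,150])*8.5).round(),((proj(s,tp([0,d/1000,0]))-[350,120])*6.3).round())
E
```

```text
7.525 [ 0.5363 -0.1561  0.1459] [ 0.7   0.75 -0.25] [-0.     0.017 -0.004] 0.172
[[-0.8505, 0.0017, -0.5259], [0.5259, -0.0006, -0.8505], [-0.0018, -1.0, -0.0004]]
81 0 [[391. 357.]] [[165. 387.]]
81 1.75 [[391. 340.]] [[165. 387.]]
65 5 [[391. 347.]] [[167. 345.]]
35 10 [[390. 377.]] [[170. 266.]]
29 10 [[389. 395.]] [[170. 250.]]
29 7 [[389. 431.]] [[170. 250.]]
```

View pics/w5z.png

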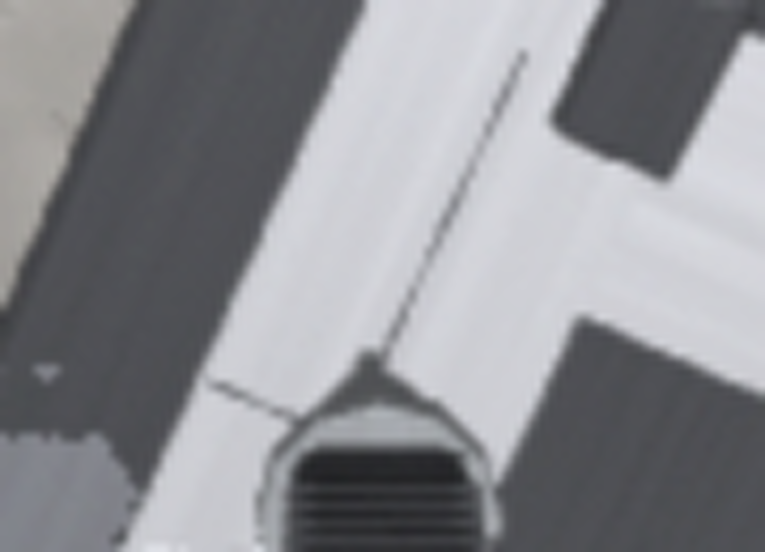

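View pics/s5z.png

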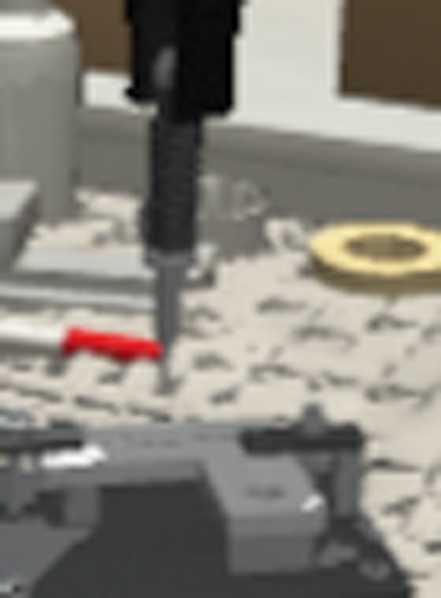

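```bash
python3 - <<'E'
from h import *
s=pickle.load(open('scene5.pkl','rb'));w=pickle.load(open('wrist5.pkl','rb'))
crop(s,365,130,390,190,10,'pics/s5zz.png')
Re=w['sense']['ee_rot'];p=w['sense']['tcp_pos']
tp=lambda q:p+Re@np.array(q)
for d in(81,65,50,35,29,15,0):
    a=proj(s,tp([0,d/1000,0]))[0]
    print(d,((a-[365,130])*10).round(1),'dx1mm',((proj(s,tp([.001,d/1000,0]))[0]-a)*10).round(1),'dz1mm',((proj(s,tp([0,d/1000,.001]))[0]-a)*10).round(1))
# row edges of dark/gray profile
g=cv2.cvtColor(s['image'],cv2.COLOR_RGB2GRAY)
for v in range(140,186,2): print(v,g[v,366:388].tolist())
E
```

```text
81 [112.3 513.7] dx1mm [2.6 1.4] dz1mm [ 3.6 -0.9]
65 [114.7 448.1] dx1mm [2.6 1.4] dz1mm [ 3.6 -0.9]
50 [116.9 385.9] dx1mm [2.6 1.3] dz1mm [ 3.6 -0.8]
35 [119.2 323. ] dx1mm [2.7 1.3] dz1mm [ 3.6 -0.8]
29 [120.1 297.6] dx1mm [2.7 1.3] dz1mm [ 3.7 -0.8]
15 [122.3 237.9] dx1mm [2.7 1.2] dz1mm [ 3.7 -0.8]
0 [124.6 173.1] dx1mm [2.7 1.2] dz1mm [ 3.7 -0.8]
140 [107, 108, 109, 110, 112, 113, 114, 85, 33, 40, 39, 39, 41, 47, 48, 40, 93, 125, 127, 128, 128, 129]
142 [105, 103, 103, 103, 103, 102, 103, 77, 31, 36, 40, 47, 51, 49, 46, 36, 83, 112, 113, 114, 116, 116]
144 [109, 109, 110, 109, 108, 107, 106, 79, 32, 35, 40, 46, 48, 46, 43, 70, 98, 101, 101, 104, 104, 104]
146 [109, 109, 108, 108, 108, 109, 108, 82, 39, 36, 41, 48, 47, 44, 40, 75, 102, 108, 107, 108, 109, 109]
148 [108, 109, 107, 107, 107, 107, 108, 84, 42, 35, 41, 45, 45, 42, 45, 99, 147, 163, 145, 124, 115, 110]
150 [133, 131, 131, 127, 120, 102, 99, 84, 36, 34, 42, 45, 41, 43, 45, 80, 117, 139, 135, 119, 117, 129]
152 [208, 208, 208, 207, 207, 184, 124, 56, 46, 42, 40, 43, 44, 44, 44, 88, 119, 130, 128, 116, 117, 126]
154 [1
[... 1062 characters left out ...]
, 199, 200, 182, 188, 211]
174 [88, 95, 97, 97, 99, 101, 98, 111, 109, 91, 91, 133, 184, 209, 212, 212, 212, 213, 214, 214, 215, 215]
176 [112, 85, 56, 52, 55, 78, 104, 97, 74, 88, 119, 180, 211, 213, 196, 173, 163, 151, 167, 196, 212, 214]
178 [200, 194, 176, 140, 172, 213, 213, 209, 191, 139, 142, 194, 207, 202, 188, 163, 159, 174, 184, 180, 179, 201]
180 [134, 139, 135, 176, 213, 211, 211, 208, 189, 143, 117, 133, 151, 189, 212, 214, 213, 213, 213, 214, 210, 207]
182 [207, 210, 209, 208, 207, 207, 210, 201, 167, 135, 133, 154, 192, 210, 210, 211, 207, 188, 162, 142, 131, 165]
184 [138, 135, 169, 179, 160, 159, 171, 185, 188, 191, 188, 193, 202, 196, 199, 207, 209, 197, 183, 200, 205, 203]
```

View pics/s5zz.png

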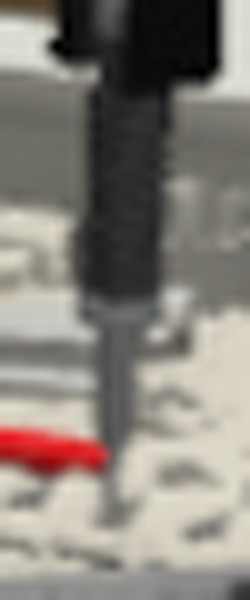

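>>> carry_out --steps '[[[0,0,0,0.013,0.021,0],[0,0,-0.5,0.013,0.021,0],[0,0,-0.9,0.013,0.021,0],[0,0,-0.9,0.013,0.021,0],[0,0,-0.9,0.013,0.021,0]]]'

```text
time_s: 8.25
tcp_pos: [0.5358, -0.1557, 0.1356]
ee_rot: [[-0.85, -0.021, -0.526], [0.526, 0.013, -0.85], [0.025, -1.0, 0.0]]
wrist_force: [0.0, -0.1, -2.1]
gripper_width: 0.166
```

```bash
python3 snap.py 6 wrist scene; python3 - <<'E'
from h import *
w=pickle.load(open('wrist6.pkl','rb'))
c=dict(w);c['image']=np.clip(c['image'].astype(float)*1.2,0,255).astype(np.uint8)
crop(c,270,150,360,215,8.5,'pics/w6z.png')
s=pickle.load(open('scene6.pkl','rb'))
crop(s,350,120,420,215,6.3,'pics/s6z.png')
E
```

```text
8.25 [ 0.5358 -0.1557  0.1356] [ 0.   -0.12 -2.09] [0.01  0.024 0.019] 0.166
[[-0.8502, -0.0212, -0.526], [0.5258, 0.0129, -0.8505], [0.0248, -0.9997, 0.0001]]
```

View pics/w6z.png

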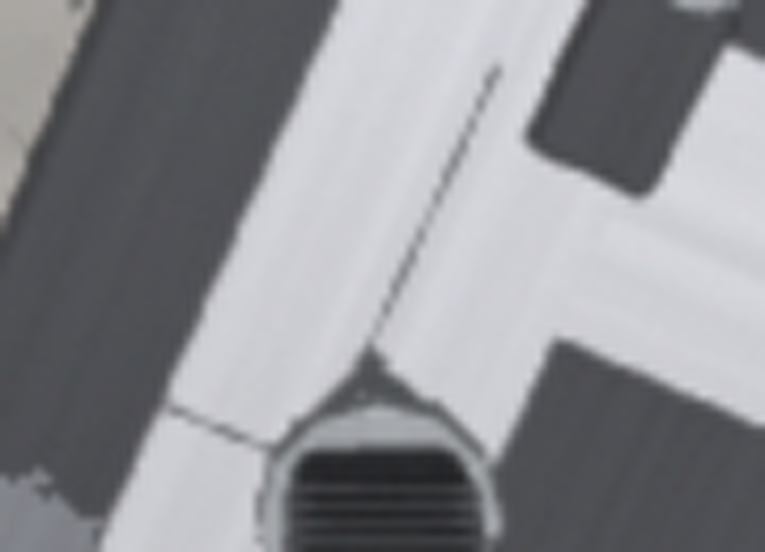

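View pics/s6z.png

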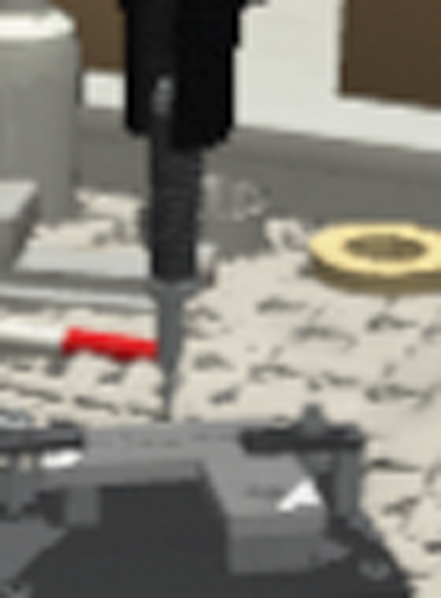

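>>> carry_out --steps '[[[0,0,-0.1,0,0,0],[0,0,-0.2,0,0,0],[0,0,-0.3,0,0,0],[0,0,-0.3,0,0,0]]]'

```text
time_s: 8.85
tcp_pos: [0.5357, -0.1557, 0.1325]
ee_rot: [[-0.85, -0.021, -0.526], [0.526, 0.013, -0.85], [0.025, -1.0, 0.0]]
wrist_force: [-0.1, 0.0, -1.1]
gripper_width: 0.169
```

>>> carry_out --steps '[[[0,0,-0.1,0,0,0],[0,0,-0.2,0,0,0],[0,0,-0.2,0,0,0]]]'

```text
time_s: 9.22
tcp_pos: [0.5357, -0.1557, 0.1305]
ee_rot: [[-0.85, -0.021, -0.526], [0.526, 0.013, -0.85], [0.025, -1.0, 0.0]]
wrist_force: [-0.1, 0.7, -0.7]
gripper_width: 0.169
```

>>> carry_out --steps '[[[0,0,-0.1,0,0,0],[0,0,-0.2,0,0,0],[0,0,-0.2,0,0,0]]]'

```text
time_s: 9.6
tcp_pos: [0.5358, -0.1557, 0.1285]
ee_rot: [[-0.85, -0.021, -0.526], [0.526, 0.013, -0.85], [0.025, -1.0, 0.0]]
wrist_force: [-0.5, 0.6, -0.5]
gripper_width: 0.171
```

>>> carry_out --steps '[[[0,0,-0.1,0,0,0],[0,0,-0.15,0,0,0],[0,0,-0.15,0,0,0]]]'

```text
time_s: 9.98
tcp_pos: [0.5358, -0.1557, 0.1271]
ee_rot: [[-0.85, -0.021, -0.526], [0.526, 0.013, -0.85], [0.025, -1.0, 0.0]]
wrist_force: [0.2, -0.2, -0.3]
gripper_width: 0.169
```

>>> carry_out --steps '[[[0,0,-0.1,0,0,0],[0,0,-0.15,0,0,0],[0,0,-0.15,0,0,0]]]'

```text
time_s: 10.35
tcp_pos: [0.5358, -0.1557, 0.1256]
ee_rot: [[-0.85, -0.021, -0.526], [0.526, 0.013, -0.85], [0.025, -1.0, 0.0]]
wrist_force: [-0.3, -0.4, -0.6]
gripper_width: 0.17
```

```bash
python3 snap.py 7 wrist scene; python3 - <<'E'
from h import *
w=pickle.load(open('wrist7.pkl','rb'))
crop(w,270,150,360,215,8.5,'pics/w7z.png')
s=pickle.load(open('scene7.pkl','rb'))
crop(s,350,150,400,205,11,'pics/s7z.png')
E
```

```text
10.35 [ 0.5358 -0.1557  0.1256] [-0.26 -0.39 -0.56] [-0.01  -0.015  0.022] 0.17
[[-0.8502, -0.0211, -0.5261], [0.5259, 0.013, -0.8504], [0.0248, -0.9997, 0.0]]
```

View pics/w7z.png

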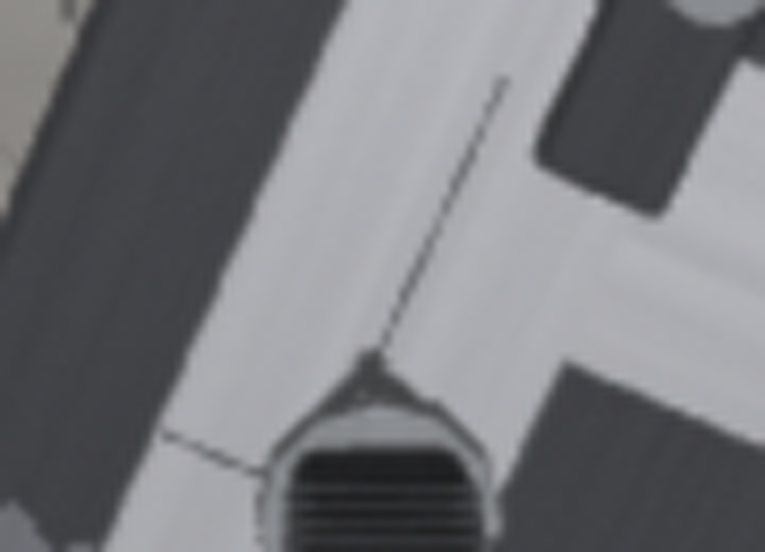

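View pics/s7z.png

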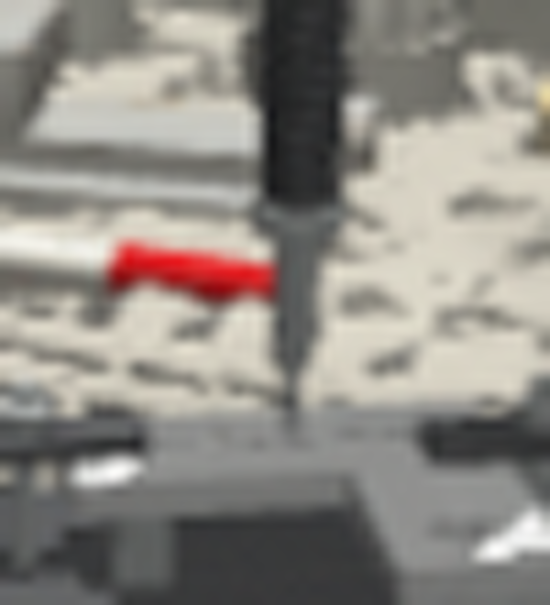

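>>> carry_out --steps '[[[0,0,-0.1,0,0,0],[0,0,-0.15,0,0,0],[0,0,-0.15,0,0,0]]]'

```text
time_s: 10.82
tcp_pos: [0.5361, -0.1558, 0.1245]
ee_rot: [[-0.85, -0.02, -0.526], [0.526, 0.013, -0.851], [0.024, -1.0, -0.0]]
wrist_force: [-0.1, -0.1, 1.4]
gripper_width: 0.172
```

>>> carry_out --steps '[[[0,0,0,0,0,0]]]'

```text
time_s: 10.95
tcp_pos: [0.5361, -0.1557, 0.1245]
ee_rot: [[-0.85, -0.02, -0.526], [0.526, 0.013, -0.85], [0.024, -1.0, -0.0]]
wrist_force: [0.3, 0.4, 1.0]
gripper_width: 0.171
```

>>> carry_out --steps '[[[0,0,-0.1,0,0,0],[0,0,-0.1,0,0,0],[0,0,-0.1,0,0,0]]]'

```text
time_s: 11.32
tcp_pos: [0.5362, -0.1558, 0.1236]
ee_rot: [[-0.85, -0.02, -0.526], [0.526, 0.013, -0.85], [0.024, -1.0, -0.0]]
wrist_force: [-0.9, 0.3, 3.9]
gripper_width: 0.169
```

```bash
python3 snap.py 8 wrist scene; python3 - <<'E'
from h import *
w=pickle.load(open('wrist8.pkl','rb'))
crop(w,270,150,360,215,8.5,'pics/w8z.png')
s=pickle.load(open('scene8.pkl','rb'))
crop(s,350,150,400,205,11,'pics/s8z.png')
E
```

```text
11.325 [ 0.5362 -0.1558  0.1236] [-0.9   0.32  3.86] [ 0.037  0.074 -0.036] 0.169
[[-0.8503, -0.0199, -0.526], [0.5258, 0.0127, -0.8505], [0.0236, -0.9997, -0.0003]]
```

View pics/w8z.png

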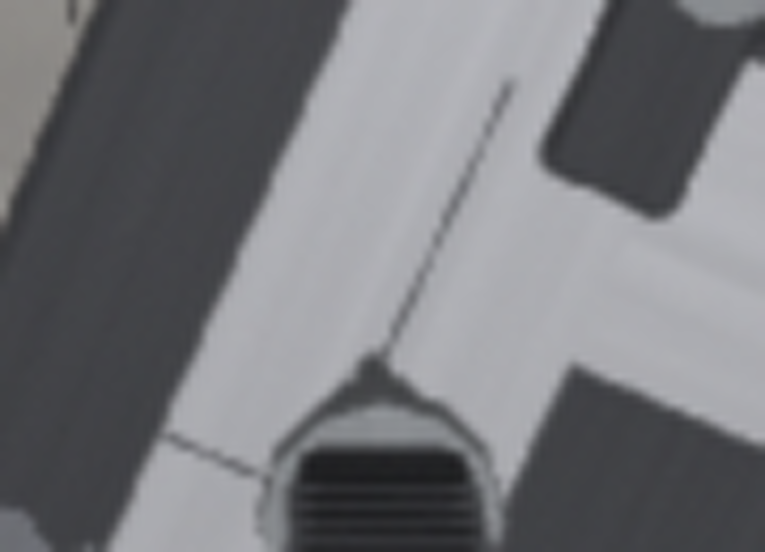

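View pics/s8z.png

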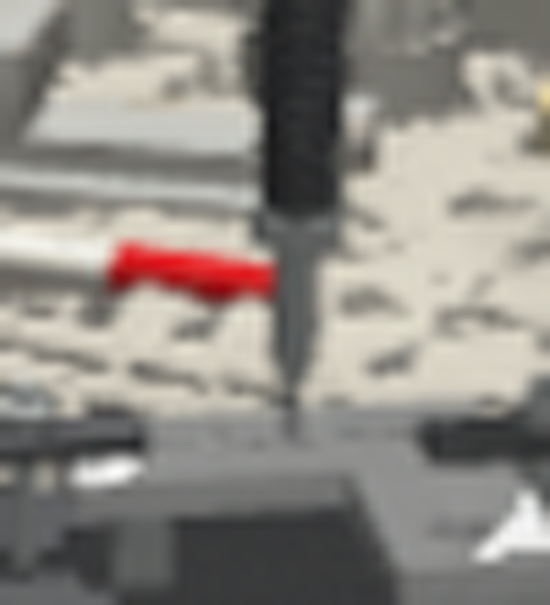

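```bash
python3 - <<'E'
from h import *
w=pickle.load(open('wrist8.pkl','rb'));w4=pickle.load(open('wrist4.pkl','rb'));
Re=w['sense']['ee_rot'];p=w['sense']['tcp_pos']
a=np.radians(34);ex=np.array([np.cos(a),np.sin(a)]);ey=np.array([-ex[1],ex[0]])
for z in(.040,.044,.048):
    T=pix(w,270+375/8.5,150+370/8.5,z)[:2];Pl=pix(w,270+316.8/8.5,150+502.3/8.5,z)[:2];P4=pix(w4,285+378/12,165+127/12,z)[:2]
    print(z,'tip',T.round(4),'pilot8',Pl.round(4),'pilot4',P4.round(4),'d8',((Pl-T)*1e3).round(2),'d4',((P4-T)*1e3).round(2),'fix frame',((Pl-T)@ex*1e3).round(2),((Pl-T)@ey*1e3).round(2))
print('nominal tip',p+Re@[0,.080,0], proj(w,p+Re@[0,.080,0]),'obs',270+375/8.5,150+370/8.5)
# line angle check
for z in (.044,): 
    q=pix(w,270+510/8.5,150+85/8.5,z)-pix(w,270+385/8.5,150+355/8.5,z);print('line angle',np.degrees(np.arctan2(-q[1],-q[0])), np.linalg.norm(q))
E
```

```text
0.04 tip [ 0.537  -0.1538] pilot8 [ 0.5494 -0.1451] pilot4 [ 0.5485 -0.146 ] d8 [12.4   8.69] d4 [11.57  7.79] fix frame 15.14 0.28
0.044 tip [ 0.5365 -0.1547] pilot8 [ 0.5487 -0.1462] pilot4 [ 0.5481 -0.1467] d8 [12.21  8.57] d4 [11.64  8.02] fix frame 14.92 0.27
0.048 tip [ 0.536  -0.1556] pilot8 [ 0.548  -0.1472] pilot4 [ 0.5477 -0.1474] d8 [12.03  8.44] d4 [11.7   8.25] fix frame 14.69 0.27
nominal tip [ 0.53462086 -0.15477048  0.0436678 ] [[315.94467856 192.25802881]] obs 314.11764705882354 193.52941176470588
line angle 33.9825603638982 0.02954577687420401
```

>>> carry_out --steps '[[[0,0,0.3,0,0,0],[0,0,0.5,0,0,0],[0.6,0.42,0.5,0,0,0],[1.2,0.83,0.5,0,0,0],[1.2,0.83,0.3,0,0,0],[1.2,0.83,0.3,0,0,0]]]'

```text
time_s: 12.18
tcp_pos: [0.5475, -0.1472, 0.1256]
ee_rot: [[-0.85, -0.022, -0.526], [0.526, 0.013, -0.85], [0.026, -1.0, 0.0]]
wrist_force: [-0.9, -0.3, -0.6]
gripper_width: 0.168
```

```bash
python3 snap.py 9 wrist scene; python3 - <<'E'
from h import *
w=pickle.load(open('wrist9.pkl','rb'))
crop(w,270,150,360,215,8.5,'pics/w9z.png')
s=pickle.load(open('scene9.pkl','rb'))
crop(s,350,150,400,205,11,'pics/s9z.png')
E
```

```text
12.175 [ 0.5475 -0.1472  0.1256] [-0.91 -0.28 -0.61] [-0.007 -0.017  0.066] 0.168
[[-0.8502, -0.0222, -0.526], [0.5259, 0.0131, -0.8505], [0.0257, -0.9997, 0.0005]]
```

View pics/w9z.png

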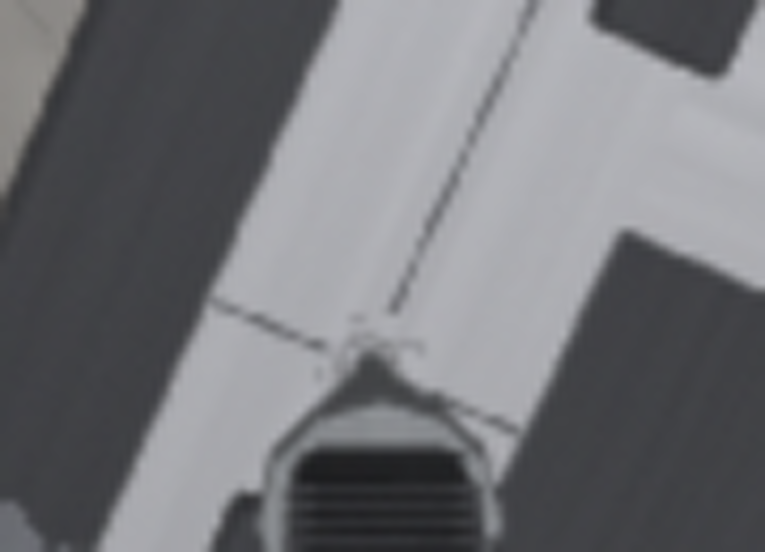

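View pics/s9z.png

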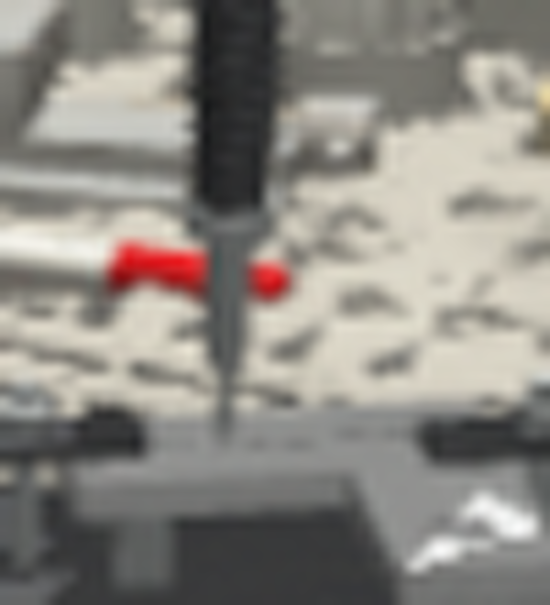

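>>> carry_out --steps '[[[0.04,-0.02,0,0,0,0],[0.04,-0.02,-0.1,0,0,0],[0.04,-0.02,-0.2,0,0,0],[0.04,-0.02,-0.25,0,0,0],[0.04,-0.02,-0.25,0,0,0]]]'

```text
time_s: 12.9
tcp_pos: [0.5482, -0.1476, 0.1236]
ee_rot: [[-0.85, -0.021, -0.526], [0.526, 0.013, -0.85], [0.025, -1.0, 0.0]]
wrist_force: [0.4, 0.4, -2.4]
gripper_width: 0.173
```

>>> carry_out --steps '[[[0,0,-0.1,0,0,0],[0,0,-0.15,0,0,0],[0,0,-0.15,0,0,0]]]'

```text
time_s: 13.28
tcp_pos: [0.5482, -0.1476, 0.1221]
ee_rot: [[-0.85, -0.021, -0.526], [0.526, 0.013, -0.85], [0.025, -1.0, 0.0]]
wrist_force: [-0.2, 0.3, -1.7]
gripper_width: 0.169
```

>>> carry_out --steps '[[[0,0,-0.1,0,0,0],[0,0,-0.2,0,0,0],[0,0,-0.2,0,0,0]]]'

```text
time_s: 13.65
tcp_pos: [0.5487, -0.1477, 0.1207]
ee_rot: [[-0.85, -0.02, -0.526], [0.526, 0.013, -0.851], [0.024, -1.0, -0.0]]
wrist_force: [0.5, 0.2, 2.0]
gripper_width: 0.169
```

```bash
python3 snap.py 10 wrist scene; python3 - <<'E'
from h import *
w=pickle.load(open('wrist10.pkl','rb'))
crop(w,270,150,360,215,8.5,'pics/w10z.png')
E
```

```text
13.65 [ 0.5487 -0.1477  0.1207] [0.53 0.2  1.95] [ 0.066  0.069 -0.006] 0.169
[[-0.8503, -0.0199, -0.5259], [0.5257, 0.0127, -0.8506], [0.0236, -0.9997, -0.0003]]
```

View pics/w10z.png

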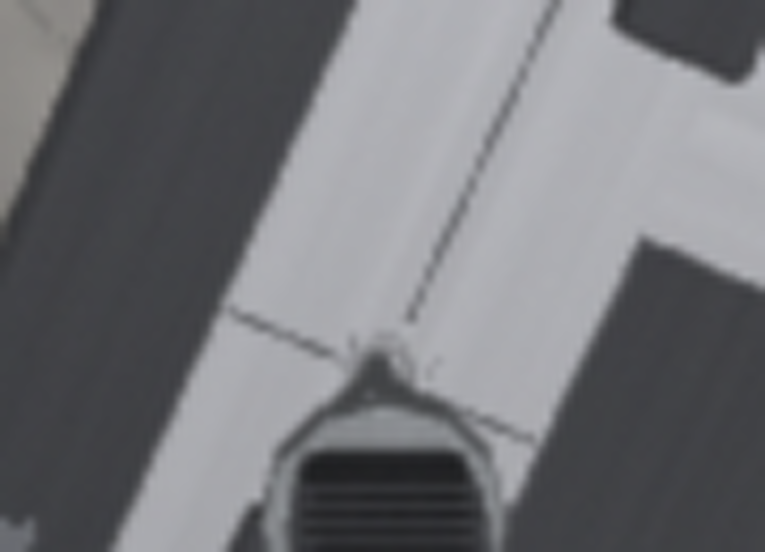

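>>> carry_out --steps '[[[0,0,-0.1,0,0,0],[0,0,-0.2,0,0,0],[0,0,-0.3,0,0,0],[0,0,-0.3,0,0,0]]]'

```text
time_s: 14.25
tcp_pos: [0.5495, -0.148, 0.1189]
ee_rot: [[-0.851, -0.018, -0.525], [0.525, 0.012, -0.851], [0.021, -1.0, -0.001]]
wrist_force: [-0.8, 0.3, 7.7]
gripper_width: 0.168
```

>>> carry_out --steps '[[[-0.05,0.02,-0.1,0,0,0],[-0.1,0.03,-0.2,0,0,0],[-0.12,0.03,-0.3,0,0,0],[-0.12,0.03,-0.4,0,0,0],[-0.12,0.03,-0.47,0,0,0]]]'

```text
time_s: 14.88
tcp_pos: [0.5492, -0.1478, 0.1152]
ee_rot: [[-0.851, -0.016, -0.525], [0.525, 0.011, -0.851], [0.019, -1.0, -0.002]]
wrist_force: [-0.7, -1.0, 10.4]
gripper_width: 0.17
```

>>> carry_out --steps '[[[0,0,-0.05,0,0,0],[0,0,-0.1,0,0,0]]]'

```text
time_s: 15.12
tcp_pos: [0.5489, -0.1477, 0.1138]
ee_rot: [[-0.851, -0.016, -0.525], [0.525, 0.012, -0.851], [0.02, -1.0, -0.001]]
wrist_force: [-0.2, 0.8, 9.0]
gripper_width: 0.174
```

>>> carry_out --steps '[[[0,0,-0.04,0,0,0],[0,0,-0.07,0,0,0]]]'

```text
time_s: 15.38
tcp_pos: [0.5483, -0.1476, 0.1123]
ee_rot: [[-0.851, -0.018, -0.526], [0.525, 0.012, -0.851], [0.021, -1.0, -0.001]]
wrist_force: [-0.5, -0.1, 6.5]
gripper_width: 0.169
```

>>> carry_out --steps '[[[0.02,0,0.3,0,0,0],[0.08,-0.02,0.7,0,0,0],[0.1,-0.03,1.1,0,0,0],[0.1,-0.03,1.6,0,0,0],[0.1,-0.03,2.5,0,0,0],[0.1,-0.03,4.2,0,0,0],[0.1,-0.03,4.2,0,0,0]]]'

```text
time_s: 16.25
tcp_pos: [0.549, -0.1477, 0.154]
ee_rot: [[-0.85, -0.018, -0.526], [0.526, 0.013, -0.85], [0.022, -1.0, -0.001]]
wrist_force: [0.4, 0.8, -1.4]
gripper_width: 0.171
```

```bash
python3 snap.py 11 wrist scene; python3 - <<'E'
from h import *
w=pickle.load(open('wrist11.pkl','rb'))
crop(w,250,110,370,235,6,'pics/w11z.png')
s=pickle.load(open('scene11.pkl','rb'))
crop(s,330,100,420,205,5.5,'pics/s11z.png')
E
```

```text
16.25 [ 0.549  -0.1477  0.154 ] [ 0.35  0.77 -1.44] [-0.047 -0.018 -0.008] 0.171
[[-0.8503, -0.018, -0.526], [0.5258, 0.0128, -0.8505], [0.022, -0.9998, -0.0014]]
```

View pics/w11z.png

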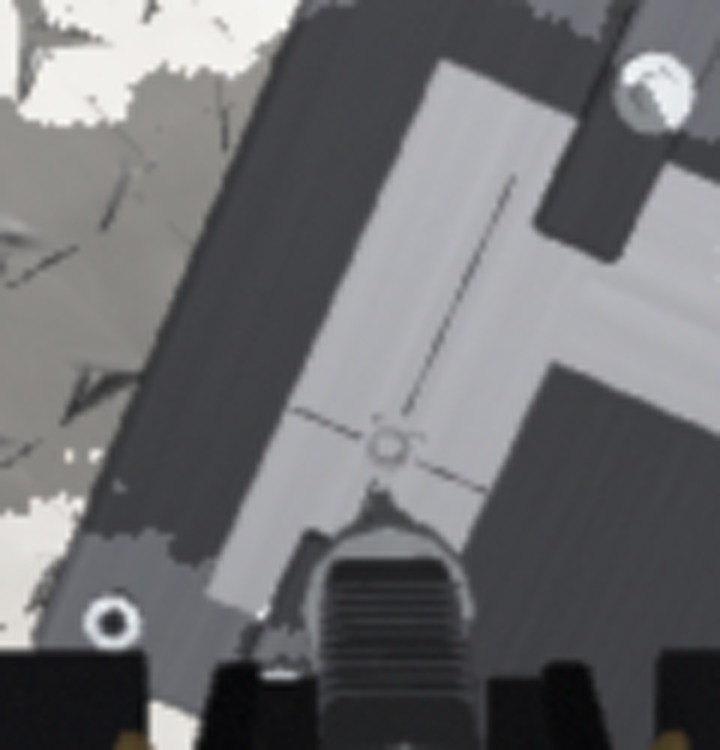

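View pics/s11z.png

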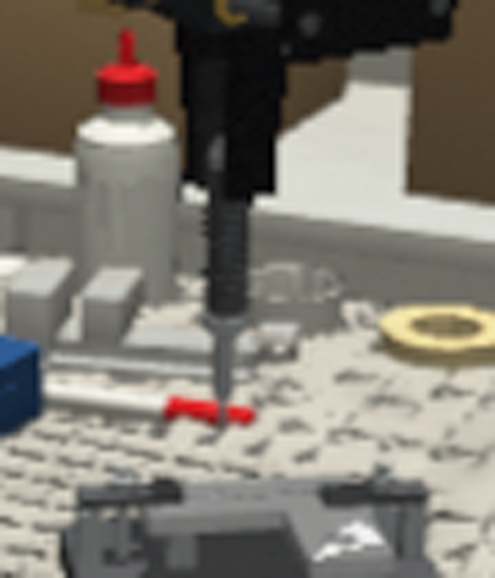

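>>> carry_out --steps '[[[0,0,3,0,0,0],[0,0,6,0,0,0],[-0.1,1.5,7.2,0,0,0],[-0.4,5.5,7.2,0,0,0],[-0.7,10.5,7.2,0,0,0],[-1.1,15.5,7.2,0,0,0],[-1.4,20.5,7.2,0,0,0],[-1.8,25.5,7.2,0,0,0],[-2.1,30,7.2,0,0,0],[-2.3,33,7.2,0,0,0],[-2.3,33.9,6,0,0,0],[-2.3,33.9,3,0,0,0],[-2.3,33.9,0.8,0,0,0],[-2.3,33.9,0.8,0,0,0],[-2.3,33.9,0.8,0,0,0]]]'

```text
time_s: 18.23
tcp_pos: [0.5253, 0.1913, 0.1611]
ee_rot: [[-0.85, -0.02, -0.526], [0.526, 0.013, -0.85], [0.024, -1.0, -0.0]]
wrist_force: [0.8, -0.0, -1.1]
gripper_width: 0.172
```

```bash
python3 snap.py 12 wrist scene; python3 - <<'E'
from h import *
w=pickle.load(open('wrist12.pkl','rb'))
crop(w,250,110,370,235,6,'pics/w12z.png')
s=pickle.load(open('scene12.pkl','rb'))
crop(s,260,150,340,260,5.4,'pics/s12z.png')
H=[.5248,.19,.058]
print('hole proj w',(proj(w,H)-[250,110])*6,'s',(proj(s,H)-[260,150])*5.4)
E
```

```text
18.225 [0.5253 0.1913 0.1611] [ 0.81 -0.02 -1.07] [-0.021 -0.014  0.005] 0.172
[[-0.8501, -0.0205, -0.5262], [0.5261, 0.0129, -0.8503], [0.0242, -0.9997, -0.0002]]
hole proj w [[377.95460165 447.67272478]] s [[237.85568379 572.86092754]]
```

View pics/w12z.png

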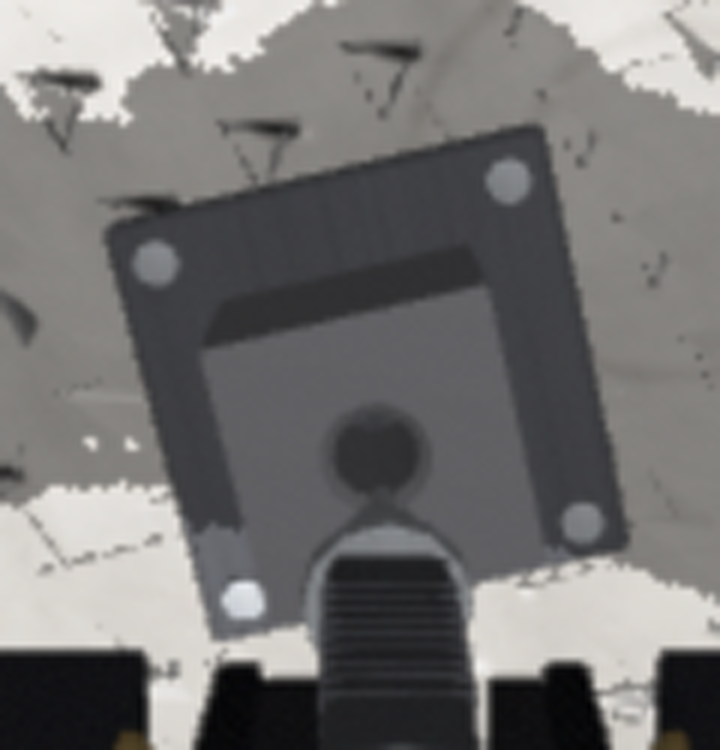

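View pics/s12z.png

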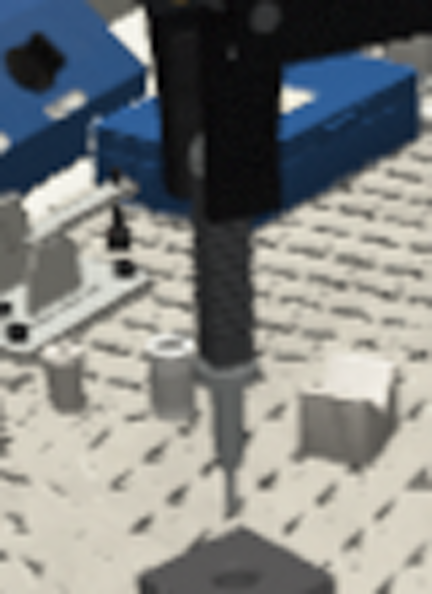

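```bash
python3 - <<'E'
from h import *
w=pickle.load(open('wrist12.pkl','rb'));z0=w['sense']['tcp_pos'][2]
T=pix(w,250+381/6,110+500/6,z0-.081);H=pix(w,250+376/6,110+452/6,.058)
print(T,H,(H-T)*1e3)
w8=pickle.load(open('wrist8.pkl','rb'))
for c in(w8,w):
    s=c['sense'];u=(270+375/8.5,150+370/8.5,.0437) if c is w8 else (250+381/6,110+500/6,z0-.081)
    print((pix(c,*u)-s['tcp_pos'])*1e3)
E
```

```text
[0.52600091 0.19220891 0.08007418] [0.52540917 0.19041538 0.058     ] [ -0.59173465  -1.79353541 -22.0741841 ]
[  0.29608875   1.13349613 -79.94543448]
[  0.72876845   0.95661507 -81.        ]
```

>>> carry_out --steps '[[[-0.03,-0.13,0,0,0,0],[-0.03,-0.13,-1,0,0,0],[-0.03,-0.13,-2,0,0,0],[-0.03,-0.13,-2.8,0,0,0],[-0.03,-0.13,-3.2,0,0,0],[-0.03,-0.13,-3.2,0,0,0]]]'

```text
time_s: 19.08
tcp_pos: [0.5246, 0.19, 0.1283]
ee_rot: [[-0.85, -0.022, -0.526], [0.526, 0.012, -0.85], [0.025, -1.0, 0.001]]
wrist_force: [-0.5, 0.2, -0.6]
gripper_width: 0.169
```

```bash
python3 snap.py 13 wrist scene; python3 - <<'E'
from h import *
w=pickle.load(open('wrist13.pkl','rb'))
crop(w,250,110,370,235,6,'pics/w13z.png')
s=pickle.load(open('scene13.pkl','rb'))
crop(s,270,180,340,280,6,'pics/s13z.png')
E
```

```text
19.075 [0.5246 0.19   0.1283] [-0.48  0.2  -0.63] [-0.005  0.043 -0.04 ] 0.169
[[-0.8502, -0.0217, -0.526], [0.5259, 0.0124, -0.8505], [0.025, -0.9997, 0.0008]]
```

View pics/w13z.png

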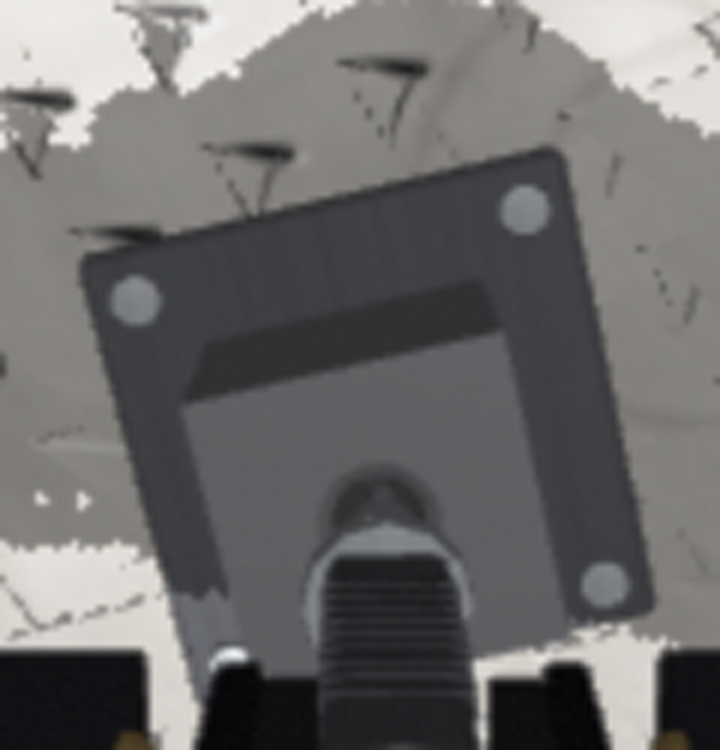

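View pics/s13z.png

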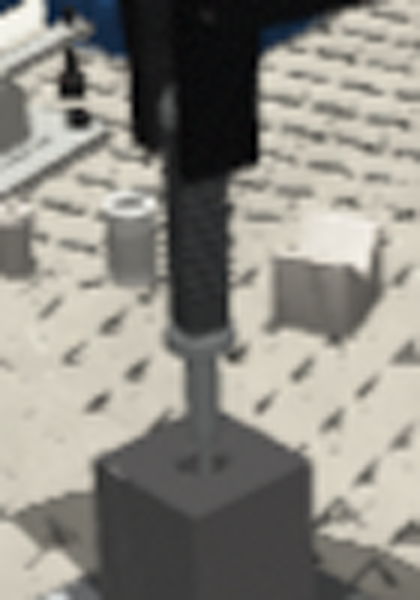

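>>> carry_out --steps '[[[0,0,-0.5,0,0,0],[0,0,-1,0,0,0],[0,0,-1.5,0,0,0],[0,0,-1.5,0,0,0]]]'

```text
time_s: 19.68
tcp_pos: [0.5244, 0.1899, 0.1131]
ee_rot: [[-0.85, -0.022, -0.526], [0.526, 0.012, -0.85], [0.025, -1.0, 0.001]]
wrist_force: [1.0, -1.1, -0.9]
gripper_width: 0.169
```

>>> carry_out --steps '[[[0,0,-0.5,0,0,0],[0,0,-1,0,0,0],[0,0,-1.5,0,0,0],[0,0,-1.5,0,0,0]]]'

```text
time_s: 20.18
tcp_pos: [0.5244, 0.1899, 0.0982]
ee_rot: [[-0.85, -0.022, -0.526], [0.526, 0.012, -0.85], [0.025, -1.0, 0.001]]
wrist_force: [-0.3, 0.6, -0.9]
gripper_width: 0.166
```

Free insertion. Now the last ~5 mm in small moves.

>>> carry_out --steps '[[[0,0,-0.15,0,0,0],[0,0,-0.3,0,0,0],[0,0,-0.4,0,0,0],[0,0,-0.4,0,0,0]]]'

```text
time_s: 20.68
tcp_pos: [0.5247, 0.1901, 0.0947]
ee_rot: [[-0.85, -0.021, -0.526], [0.526, 0.013, -0.85], [0.025, -1.0, 0.0]]
wrist_force: [-0.4, -0.2, -0.9]
gripper_width: 0.168
```

>>> carry_out --steps '[[[0,0,-0.08,0,0,0],[0,0,-0.15,0,0,0],[0,0,-0.15,0,0,0]]]'

```text
time_s: 21.05
tcp_pos: [0.5247, 0.1901, 0.0932]
ee_rot: [[-0.85, -0.021, -0.526], [0.526, 0.013, -0.85], [0.025, -1.0, 0.0]]
wrist_force: [-0.1, -0.1, -1.2]
gripper_width: 0.167
```

>>> carry_out --steps '[[[0,0,-0.1,0,0,0],[0,0,-0.1,0,0,0],[0,0,-0.1,0,0,0]]]'

```text
time_s: 21.42
tcp_pos: [0.5249, 0.1902, 0.0925]
ee_rot: [[-0.85, -0.02, -0.526], [0.526, 0.013, -0.85], [0.024, -1.0, -0.0]]
wrist_force: [-0.0, -0.1, 0.1]
gripper_width: 0.169
```

>>> carry_out --steps '[[[0,0,-0.06,0,0,0],[0,0,-0.06,0,0,0],[0,0,-0.06,0,0,0]]]'

```text
time_s: 21.8
tcp_pos: [0.5252, 0.1903, 0.0924]
ee_rot: [[-0.85, -0.02, -0.526], [0.526, 0.014, -0.851], [0.024, -1.0, -0.001]]
wrist_force: [-0.9, -0.6, 5.8]
gripper_width: 0.168
```

```bash
python3 snap.py 14 wrist scene; python3 - <<'E'
from h import *
w=pickle.load(open('wrist14.pkl','rb'))
crop(w,250,110,370,235,6,'pics/w14z.png')
s=pickle.load(open('scene14.pkl','rb'))
crop(s,270,180,340,280,6,'pics/s14z.png')
E
```

```text
21.8 [0.5252 0.1903 0.0924] [-0.89 -0.6   5.78] [-0.031  0.28   0.039] 0.168
[[-0.8504, -0.0196, -0.5258], [0.5256, 0.0135, -0.8506], [0.0238, -0.9997, -0.0012]]
```

View pics/s14z.png

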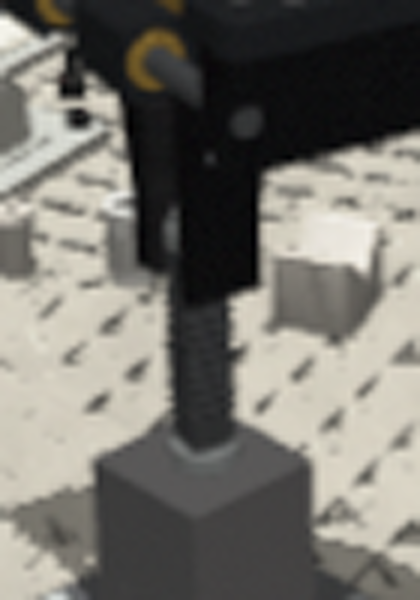

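>>> carry_out --steps '[[[0,0,0.05,0,0,0],[0,0,0.05,0,0,0],[0,0,0.05,0,0,0],[0,0,0.05,0,0,0],[0,0,0.05,0,0,0],[0,0,0.05,0,0,0],[0,0,0.05,0,0,0]]]' --fingers 0

```text
time_s: 22.78
tcp_pos: [0.5247, 0.1901, 0.0922]
ee_rot: [[-0.85, -0.021, -0.526], [0.526, 0.013, -0.85], [0.025, -1.0, -0.0]]
wrist_force: [0.1, -0.0, -0.0]
gripper_width: 0.883
```

>>> carry_out --steps '[[[0,0,2,0,0,0],[0,0,5,0,0,0],[0,0,9,0,0,0],[0,0,13,0,0,0],[0,-3,16,0,0,0],[0,-8,16,0,0,0],[0,-13,16,0,0,0],[0,-18,16,0,0,0],[0,-20,16,0,0,0],[0,-20,16,0,0,0]]]'

```text
time_s: 24.02
tcp_pos: [0.5245, -0.0111, 0.2522]
ee_rot: [[-0.849, -0.021, -0.528], [0.528, 0.013, -0.849], [0.025, -1.0, -0.0]]
wrist_force: [-0.1, -0.5, -0.6]
gripper_width: 1.001
```

```bash
python3 snap.py 15 wrist scene top; python3 - <<'E'
from h import *
s=pickle.load(open('scene15.pkl','rb'));crop(s,240,150,440,310,4,'pics/s15z.png')
crop(s,270,210,340,305,6,'pics/s15zz.png')
s=pickle.load(open('top15.pkl','rb'));crop(s,200,140,440,290,3.3,'pics/t15z.png')
E
```

```text
24.025 [ 0.5245 -0.0111  0.2522] [-0.1  -0.53 -0.64] [ 0.057  0.025 -0.009] 1.001
[[-0.8488, -0.0209, -0.5283], [0.5282, 0.0132, -0.849], [0.0247, -0.9997, -0.0001]]
```

View pics/s15z.png

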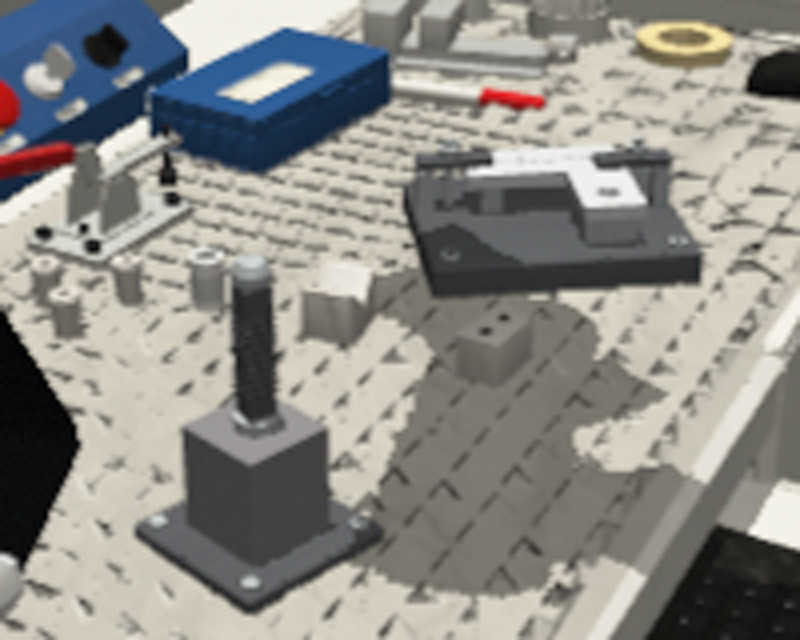

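View pics/s15zz.png

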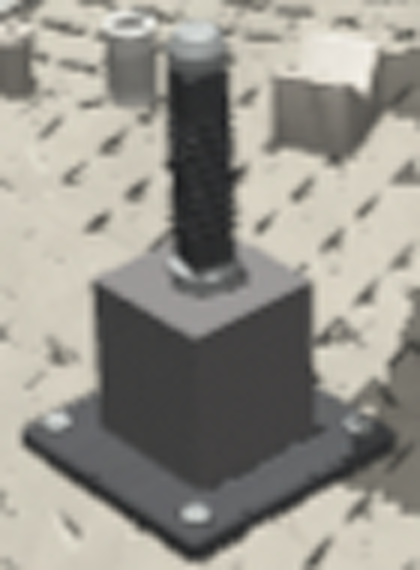

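View pics/t15z.png

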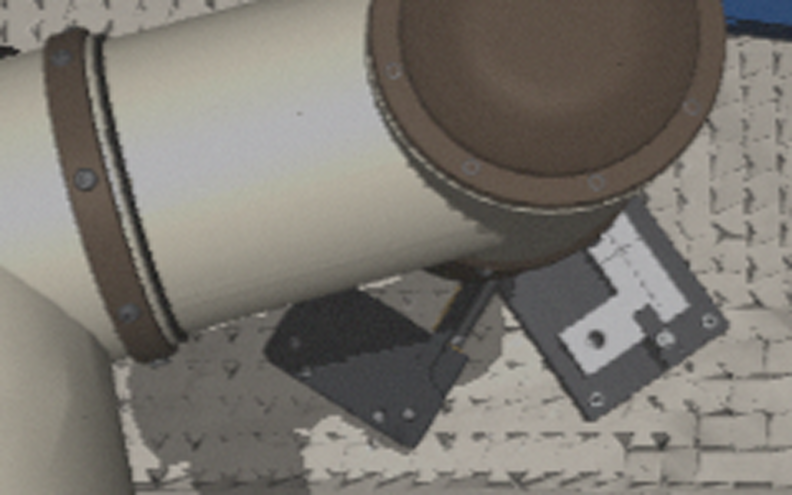

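```bash
python3 -c "
from station import ticket,sense
print(ticket.finish_job(),sense()['time_s'])"
```

```text
the job is handed in; nothing more can be done
the job is handed in; nothing more can be done
```

The punch snapped once, in the pilot spot, and is back in its stand, released and seated on its collar. The job was handed in at about 24 s of the 64 s limit; no verdict was reported.

- **Finding the spot:** I touched the flat blank lightly beside the pilot, to about 5 N, to get its height. I then lined the point up on the crossed lines with the wrist camera. The point went about 3.8 mm below the flat before touching bottom, so it was in the pilot spot.
- **The snap:** Net force was about 11.7 N at 5.8 mm of travel and fell to about 8 N near 8 mm, which shows it snapped short of the 9.5 mm stop. I backed off straight away, and the pin was seen sprung out again.
- **Uprightness:** The punch sat about 1.4° off true in the fingers. I tilted the tool to correct this. The arm gave slightly under load, so the tool drifted about 0.3° while pressing.
- **Return to the stand:** It slid in freely and touched at the same height it was picked up from. I pressed it down to about 6 N, let go, and moved the arm clear.
- **Last checks:** In the final scene picture the punch stands at the same height as at the start. The gauge block, V-block and work piece look unmoved. The arm blocked part of the last top view, so the bystanders were checked in the scene view only.
- **Disagreement:** The cameras put the blank's top about 4 mm higher than the touch did, and I went with the touch.

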